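# Set the length stop, load the drilling jig and snap its toggle clamp shut

### The job

Set up the drilling jig: pull its sprung length stop out until its pointer lines up with the marker on the scale. Then lay the longer of the two pine blanks in the jig, upright as it lies now, against both steel pins and butted up to the stop, without shifting the stop off the mark. Last, flip the toggle clamp over with a fingertip push so that it snaps shut on the blank and holds it, let go, and leave the marker, the short offcut, the bottle, the jar and the screwdriver undisturbed.

Things in the scene. Friction and masses are not known exactly. Their poses are not given: they have to be found in the camera images.
- jig: Fixed plywood jig board, 200 mm (x) by 280 mm (y, -115 to +165), 18 mm thick, on either side of the bench, turned up to 0.3 rad. Origin at the board's underside; the bed (its top) is z +18 mm. Own axes: x across, y along the blank and the stop's travel, z up. In place, the blank lies along y with its centre line at x = +20 mm, on the -x side of the pins. Jig x, y below are in this frame.
- pin_a (a point): Foot, on the bed, of the first steel locating pin, 12 mm diameter, 34 mm high, at jig x 44, y -45 mm. A 36 mm wide blank touching both pins has its centre line 24 mm to their -x side.
- pin_b (a point): Foot of the second, equal pin, at jig x 44, y +45 mm.
- clamp_pivot (a point): Pivot of the toggle clamp, at jig x -55, y -62 mm, 54 mm above the bed, its axis along jig y. The clamp's fixed cheeks are 34 mm (x) by 30 mm (y), 61 mm high.
- stop_tab (a point): The length stop's upright aluminium tab, 28 mm (jig x) by 12 mm (jig y), top 56 mm above the bed, at jig x +20 mm, on a foot 30 by 30 mm, 10 mm high, that reaches outward (+y). This point is in the tab's middle, 34 mm above the bed; axes as the jig's. It can be pinched from above across its 12 mm.
- stop_face (a point): The stop's flat inner face (towards -y), 21 mm above the bed, at jig x +20 mm, jig y 50 mm plus the stop's travel; axes as the jig's. The blank's +y end is to touch it, so the blank's centre then lies 90 mm from it towards -y.
- length_stop (a joint): Travel of the stop, m: 0 retracted, grows to 0.060 as it is pulled outward (jig +y). A spring draws it back in with 2 to 4.4 N, but its friction brake (7.5 N) holds it wherever it is let go; pulling out takes 10 to 12 N, pushing in 3 to 6 N.
- stop_pointer (a point): Tip of the thin steel pointer on the stop's +x side, 12 mm outward (+y) of the stop's face, 4 mm above the bed; axes as the jig's.
- mark (a point): Tip of the small dark steel marker clipped to the scale (12 mm wide, 11 mm high, at jig x 66 to 90 mm); its y in the jig's frame is where the pointer must stand: 20 to 50 mm out from the pointer's place with the stop fully retracted. Axes as the jig's. Leave it where it is.
- blank_center (a point): Centre of the long pine blank, 180 mm (own x) by 36 mm (own y) by 42 mm high, 0.09 to 0.17 kg, lying on the mat; the same turned half round. In the jig its centre is 21 mm above the bed. The open clamp's arm and handle rise close by: hold the blank where the gripper comes down at about jig y +5 mm, between the pins, to clear them.
- offcut_center (a point): Centre of the short offcut, 100 mm (own x) by 36 by 42 mm, the same pine; it lies about 120 mm from the long blank on the same mat. Not wanted: leave it.
- clamp_handle (a joint): Angle of the clamp's handle, rad: 0 open (handle up, leaning 5 degrees to jig +x), 1.4 shut (75 degrees from upright towards jig -x). Over-centre at 0.7: below that it springs back to 0, beyond it it snaps shut by itself. On the blank it stops at about 1.37 to 1.4.
- handle_grip (a point): Middle of the handle's black rubber grip, 18 mm thick; the handle's top is 109 mm from the pivot, this point 85 mm (139 mm above the bed when open). Pushing it to jig -x takes about 5 N at first, less later; after some 70 mm it snaps over. The raised arm stands on its +x side, top about 123 mm above the bed: a fingertip should pass above that.
- clamp_arm: The clamp's flat steel arm, 74 mm long, 14 mm wide, with a rubber foot; origin on the pivot. Geared to the handle: raised 60 degrees over level towards jig +x when open, level when shut, its foot then pressing down at jig (x +16, y -62) mm.
- mat: Black rubber mat fixed to the bench, 250 by 260 mm, 5 mm thick, on which the two blanks and the screwdriver lie; origin under its centre.
- glue: White glue bottle, 56 mm diameter, 170 mm high, standing upright off the jig's -y end; origin under its foot. Leave it.
- jar: Jar of 52 mm diameter, 60 mm high, standing beyond the jig's +x edge; origin under its foot. Leave it.
- screwdriver: Screwdriver, 170 mm long, black handle, lying across the mat's edge nearest the robot. Leave it.
There are look-alikes about, which are no part of the job. What is shaped like the part that bears blank_center but pink is not meant.

How it is judged:
By the outcome, as a careful person would: the job done as asked, in the order asked, and still so for the second after the job is handed in, with the robot touching nothing.
It also fails if it takes over 67 s, if anything falls off the work surface, if the arm or the gripper's body presses on something with over 40 N, if the wrist force passes 120 N, or if a joint passes its speed limit or range.

### The arm

A 6-joint arm with a two-finger parallel gripper is mounted at the origin on the work surface. World frame = base frame: x ahead of the robot, y to its left, z up, the work surface at z = 0. Lengths are in m, angles in rad, forces in N, time in s.
With the tool pointing down it reaches from about 0.35 to 0.975 m from the base axis. Payload 4.9 kg.
Tool frame: the origin (TCP) lies midway between the tips of the shut fingers; the grasp point (between the pads) lies 19 mm behind it; z points along the fingers, y is the direction in which the jaws open and shut (so a half turn about z gives the same grasp; the last joint's range is limited). The gripper opens to 85 mm and grips with 20 to 120 N. Pads are 22 mm wide; open, the fingers measure 114 mm over their backs; the gripper's body (76 mm by 85 mm) begins 54 mm behind the grasp point. The pads swing forward as they close: fully open they stand 13 mm farther back than shut.
Start: joints at [1.102, 0.053, 1.613, -0, 1.476, -0.119], TCP at [0.214, 0.587, 0.196] pointing down, gripper open.
Joint ranges: [-3.01, 3.01], [-1.01, 2.22], [0.06, 2.58], [-1.02, 4.17], [0.09, 2.62], [-3.14, 3.14]. Speed limits (rad/s): [2.57, 2.57, 3.14, 3.14, 3.14, 3.14].

### API

Orientations are given as a rotation vector (axis times angle).
In Python, from station import ctrl gives the robot as it stands.
- The arm moves only by the shell command python3 -m jog 'ROWS' [FORCE]. ROWS is JSON, one flat list of numbers, 7 for each row, row after row: the opening, from 0 (shut) to 1 (fully open), then the shift along the tool's x, y, z in m, then the turn, a rotation vector about the tool's x, y, z in degrees. A call has 1 to 10 rows; each row shifts and turns the commanded pose from where the row before left it, along the tool's axes as they then stand; what a row does not reach is not made up. A row lasts 1/8 s, in which the tool goes at most 62.5 mm and 10.7 degrees, less where a joint would pass 70% of its speed; a pose out of reach is approached as far as the arm can. A call with a gripper value outside its range is refused whole. The fingers move at their own pace and stop on an object; FORCE is the grip in N (left out, the last holds). Time passes only in rows, so rows that do not move let the fingers close. It gives the time, the measured TCP pose, the force and the opening at its end, in the units of the state.
- ctrl.get_obs(): the state, without advancing time (a new reading comes with each control period).
- ctrl.get_image(name): name is "side" or "top"; returns a dict with "image" (400x640x3 uint8, blue, green, red), "camera_matrix" (3x3 intrinsics, pixels), "rvec" (rotation vector, rad) and "tvec" (3), from world to camera coordinates, as OpenCV has them. Camera axes: x right, y down, z forward; pixel columns grow to the right and rows downward; lengths in m; the calibration is good to about 2 mm. A picture is of the moment at which its call begins. There is no depth.
- ctrl.finish_job(): hands the job in, once; it reports no verdict.
Trained networks look in a picture, given as the dict that the camera call returned (one of the last four; its "shot" number tells which), for a name from the list of things; names that differ only in an ending like _2 or _b are one class to them, and where a whole thing is asked for, a point or a joint stands for the part that bears it (a point fixed in the world has none). Each returns a list of dicts, best first, with "p" (0 to 1); they miss things now and then, are a little off and sometimes report something else, mostly with a low value. They report only what shows in the picture. A call takes as long as a camera call. They do not tell look-alikes from the thing itself.
- ctrl.boxes_of(target, picture): "box" ([centre column, centre row, width, height] in pixels, round what is visible of it).
The state is a dict: "t": time; "q": joint angles; "dq": joint speeds; "effort": joint torques, N m; "tool_pos": TCP position; "tool_rot": TCP orientation; "contact_force": force on the tool from outside, world axes, zero at the start; "wrist_torque": the same for the moment, N m; "opening": finger opening in m.
Only numpy, scipy, OpenCV 4.12 (cv2) and the standard library are available. Lean on these libraries where they do the work, as an engineer would, in place of code of your own. Each camera call takes 0.05 s, during which the arm holds its last target. There are 200 camera calls.

## Working session

There is one attempt and no reset: what is moved stays moved. The work goes in short steps, Python scripts to look and compute and a shell command to move; the robot and the scene stay as the last step left them, time stands still between calls to the robot, and variables do not carry over. Pictures are saved under pics/ and viewed, about 8 in all and at most 12, crops included, and the job is handed in when it is done.

```bash
mkdir -p pics; ls
cat > h.py <<'E'
import numpy as np,cv2
from station import ctrl
from scipy.spatial.transform import Rotation as R
def cam(im):
    K=np.array(im["camera_matrix"],float);Rm=cv2.Rodrigues(np.array(im["rvec"],float))[0];t=np.array(im["tvec"],float).ravel();return K,Rm,t
def ray(im,uv,z):
    K,Rm,t=cam(im);o=-Rm.T@t;d=Rm.T@np.linalg.inv(K)@np.array([uv[0],uv[1],1.]);return o+d*(z-o[2])/d[2]
def proj(im,P):
    K,Rm,t=cam(im);c=Rm@np.array(P,float)+t;p=K@c;return p[:2]/p[2]
def tri(i1,a,i2,b):
    A=[]
    for im,uv in((i1,a),(i2,b)):
        K,Rm,t=cam(im);P=K@np.c_[Rm,t];A+= [uv[0]*P[2]-P[0],uv[1]*P[2]-P[1]]
    X=np.linalg.svd(np.array(A))[2][-1];return X[:3]/X[3]
E
python3 - <<'E'
from h import *
for n in("top","side"):
    im=ctrl.get_image(n);cv2.imwrite(f"pics/{n}0.png",im["image"])
    K,Rm,t=cam(im);print(n,K[0],K[1],"cam pos",-Rm.T@t,"axes",Rm.round(2).tolist())
    for k in["jig","pin_a","clamp_pivot","stop_tab","stop_pointer","mark","blank_center","offcut_center","handle_grip","mat","glue","jar"]:
        print(k,[(round(b["p"],2),np.round(b["box"]).astype(int).tolist()) for b in ctrl.boxes_of(k,im)[:4]])
o=ctrl.get_obs();print(o)
E
```

```text
pics
top [489.78774388   0.         327.35330025] [  0.         489.78774388 195.519129  ] cam pos [ 0.39043896 -0.03807095  1.2978228 ] axes [[0.02, -1.0, -0.0], [-1.0, -0.02, -0.09], [0.09, 0.0, -1.0]]
jig [(0.91, [404, 204, 117, 92]), (0.63, [477, 181, 36, 26])]
pin_a [(0.72, [404, 204, 117, 86]), (0.3, [438, 145, 19, 20])]
clamp_pivot [(0.98, [404, 204, 117, 88])]
stop_tab [(0.65, [387, 199, 14, 13])]
stop_pointer []
mark []
blank_center [(0.9, [266, 174, 29, 70]), (0.67, [179, 272, 58, 58])]
offcut_center [(0.58, [218, 173, 16, 42])]
handle_grip [(0.67, [391, 200, 15, 13]), (0.51, [454, 216, 15, 9])]
mat [(0.66, [243, 174, 109, 103])]
glue [(0.71, [479, 183, 36, 23])]
jar [(0.71, [438, 146, 23, 18])]
side [516.55361182   0.         321.44220307] [  0.         516.55361182 199.13143175] cam pos [-0.06085251 -1.00801836  1.17623742] axes [[0.88, -0.48, 0.01], [-0.33, -0.61, -0.72], [0.36, 0.63, -0.69]]
jig [(0.72, [355, 272, 109, 95])]
pin_a [(0.63, [351, 270, 108, 95]), (0.29, [417, 260, 22, 27])]
clamp_pivot [(0.56, [355, 269, 112, 95]), (0.47, [364, 267, 11, 29]), (0.22, [351, 
[... 441 characters left out ...]
82, 184, 22, 33])]
jar [(0.82, [417, 261, 20, 26])]
{'t': 1.3, 'q': array([ 1.10201406e+00,  5.26825781e-02,  1.61290814e+00, -5.50308639e-05,
        1.47599059e+00, -1.18970039e-01]), 'dq': array([ 0.0001477 , -0.00101881,  0.0005148 ,  0.00105015, -0.00015865,
        0.00101587]), 'effort': array([ 1.57761562e-03, -3.93675613e+01, -3.70462310e+01, -6.14251553e-05,
        4.76143778e-04,  1.57623384e-05]), 'tool_pos': array([0.21418955, 0.58712974, 0.19640952]), 'tool_rot': array([ 5.46668639e-01,  3.09360756e+00, -7.87905696e-06]), 'contact_force': array([0.22561222, 0.57983698, 0.92289429]), 'wrist_torque': array([-0.01038098, -0.03238037, -0.02407197]), 'opening': 0.08554940115173161}
```

View pics/top0.png

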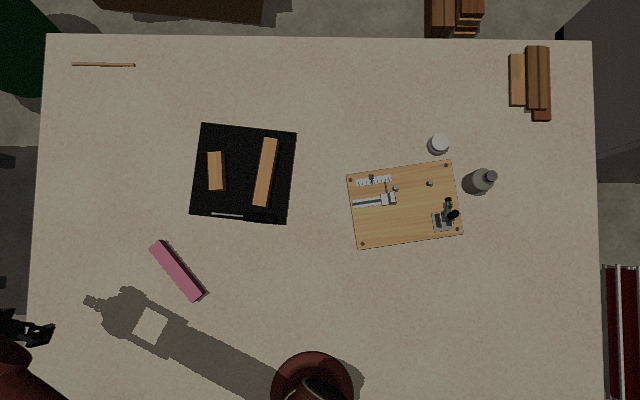

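View pics/side0.png

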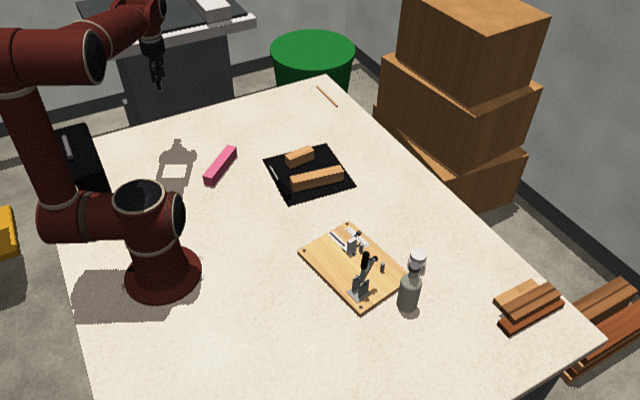

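The top view shows the long pine blank at (265,172), the offcut at (215,171) and a pink look-alike at (176,271). The jig is at (405,204), with its stop at (388,199), marker near (371,177) and clamp at (446,215). There are also wood piles at (530,80), off to the side.

Candidates for the blank are the long pine at (265,172), the short offcut at (215,171), pink at (176,271) and the pile at (530,80). I choose (265,172) and will check it in a crop.

Run:
```python
from h import *
t=cv2.imread("pics/top0.png");s=cv2.imread("pics/side0.png")
a=cv2.resize(t[150:260,335:475],None,fx=5.6,fy=5.4,interpolation=cv2.INTER_CUBIC)
cv2.imwrite("pics/c1.png",a)
b=cv2.resize(t[115:230,180:305],(400,368),interpolation=cv2.INTER_CUBIC)
c=cv2.resize(s[210:320,290:430],(400,314),interpolation=cv2.INTER_CUBIC)
d=np.zeros((400,800,3),np.uint8);d[:368,:400]=b;d[:314,400:]=c;cv2.imwrite("pics/c2.png",d)
im=ctrl.get_image("top")
# blank by colour: orange-ish
I=im["image"];hsv=cv2.cvtColor(I,cv2.COLOR_BGR2HSV)
m=((hsv[...,1]>90)&(hsv[...,2]>90)).astype(np.uint8);m[:, :190]=0;m[:,305:]=0;m[:120]=0;m[230:]=0
n,l,st,ce=cv2.connectedComponentsWithStats(m)
for i in range(1,n):
    if st[i,4]>50:
        pts=np.argwhere(l==i)[:,::-1].astype(np.float32);
        W=np.array([ray(im,p,.047)[:2] for p in pts],np.float32)*1000
        print(st[i],ce[i],cv2.minAreaRect(W))
# board
B=cv2.cvtColor(I,cv2.COLOR_BGR2HSV);print("board hsv",B[235,400],B[180,420],"table",B[270,400])
m=((B[...,1]>75)&(B[...,2]>90)).astype(np.uint8);m[:150]=0;m[260:]=0;m[:,:335]=0;m[:,475:]=0
m=cv2.morphologyEx(m,cv2.MORPH_CLOSE,np.ones((5,5)))
n,l,st,ce=cv2.connectedComponentsWithStats(m);i=1+st[1:,4].argmax();print(st[i])
pts=np.argwhere(l==i)[:,::-1]
W=np.array([ray(im,p,.018)[:2] for p in pts],np.float32)*1000
r=cv2.minAreaRect(W);print(r,cv2.boxPoints(r))
```

```text
[252 137  26  70 935] [264.39465241 171.40748663] ((566.6146240234375, 129.36187744140625), (35.0356330871582, 179.16517639160156), 81.54960632324219)
[207 151  16  39 509] [214.6129666  170.19056974] ((567.1206665039062, 257.99615478515625), (98.770751953125, 34.721954345703125), 4.92365026473999)
board hsv [ 18  95 145] [ 16 110 137] table [ 20  43 143]
[ 346  159  118   91 6774]
((490.04412841796875, -234.22808837890625), (199.1123046875, 279.9391174316406), 9.630681991577148) [[ 368.4746   -112.88659 ]
 [ 415.3075   -388.88043 ]
 [ 611.61365  -355.56958 ]
 [ 564.78076   -79.575745]]
```

View pics/c1.png

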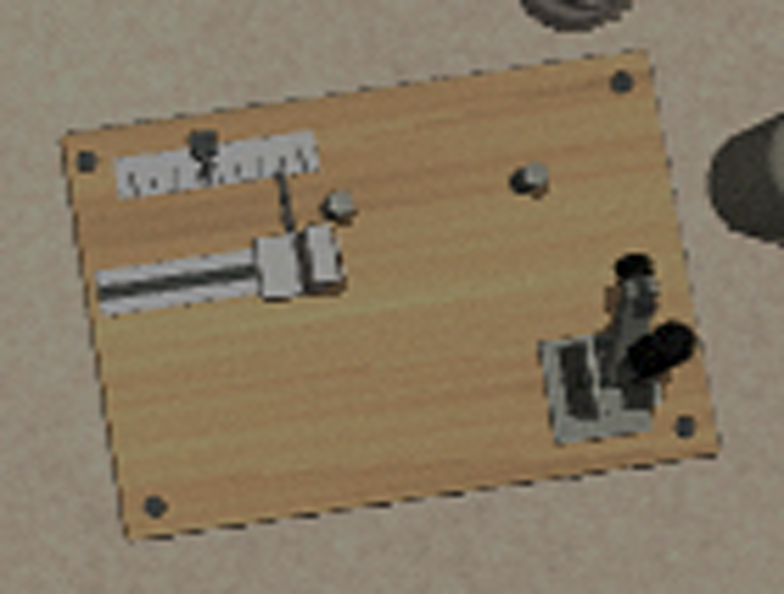

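View pics/c2.png

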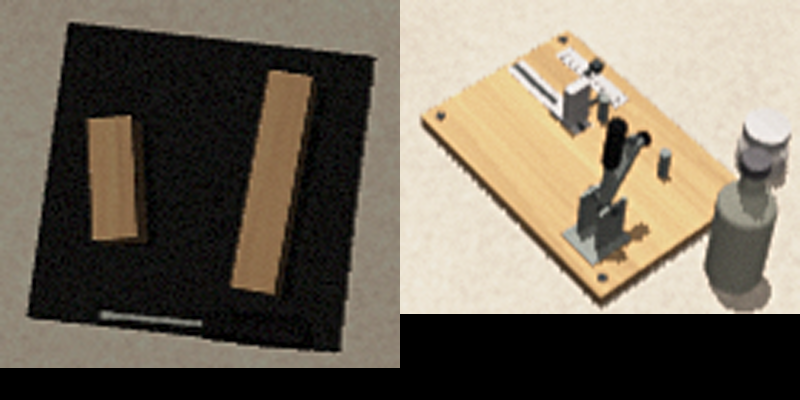

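The crop confirms the blank: the long pine is yellow-brown and 179 mm by fit. In c1, the pointer tip is at crop (281,175) and the marker body at (204,140), with its tip at about (207,180). The clamp is open at lower right.

```bash
cat >> h.py <<'E'
TH=np.deg2rad(9.63);O=np.array([.4942,-.2589])
JR=np.array([[np.cos(TH),-np.sin(TH)],[np.sin(TH),np.cos(TH)]])
def toj(w): return JR.T@(np.array(w)[:2]-O)*1000
def tow(j): return O+JR@np.array(j)/1000
def st(target=None,yaw=None):
    o=ctrl.get_obs();M=R.from_rotvec(o["tool_rot"]).as_matrix();p=o["tool_pos"]
    print("t",round(o["t"],2),"p",p.round(4),"yaw y",np.rad2deg(np.arctan2(M[1,1],M[0,1])).round(2),"tilt",np.rad2deg(np.arccos(-M[2,2])).round(2),"F",o["contact_force"].round(1),"op",round(o["opening"],4),"jig",toj(p).round(1),"Fj",(JR.T@o["contact_force"][:2]).round(2))
    if target is not None: print("tool shift mm",(M.T@(np.array(target)-p)*1000).round(1))
    if yaw is not None: print("turn tool z deg",-(yaw-np.rad2deg(np.arctan2(M[1,1],M[0,1]))))
E
python3 - <<'E'
from h import *
im=ctrl.get_image("top")
c=lambda x,y:(335+(x+.5)/5.6-.5,150+(y+.5)/5.4-.5)
for n,p,z in[("ptr",(281,175),.022),("marktip",(207,181),.022),("marktip z29",(207,181),.029),("markbody",(204,140),.029),("tabtop",(323,259),.074),("pinb top",(345,206),.052),("pina top",(537,177),.052),("screwTL",(87,161),.018),("screwTR",(622,82),.018),("screwBL",(155,506),.018),("screwBR",(685,426),.018),("foot top ctr",(278,268),.028),("hand top",(678,338),.18)]:
    print(n,toj(ray(im,c(*p),z)).round(1))
st([*tow((20,56)),.14],99.63)
E
```

```text
ptr [63.9 65.6]
marktip [ 66.2 100.3]
marktip z29 [ 65.5 101. ]
markbody [85.4 99.2]
tabtop [17.  60.2]
pinb top [41.8 43. ]
pina top [ 42.2 -45.9]
screwTL [ 84.8 154. ]
screwTR [  85.1 -101.1]
screwBL [-85.3 148.8]
screwBR [ -84.6 -101.1]
foot top ctr [18.9 75. ]
hand top [-45.1 -62.2]
t 1.4 p [0.2142 0.5872 0.1964] yaw y 69.96 tilt 0.0 F [0.4 0.2 0.3] op 0.0853 jig [-134.5  881. ] Fj [0.43 0.13]
tool shift mm [-542.7 -640.3   56.4]
turn tool z deg -29.67430909237291
```

```bash
python3 -m jog '[0.5,0,0,0,0,0,-9.9, 0.5,0,0,0,0,0,-9.9, 0.5,0,0,0,0,0,-9.9, 0.5,-0.0108,-0.0575,0,0,0,0, 0.5,-0.0108,-0.0575,0,0,0,0, 0.5,-0.0108,-0.0575,0,0,0,0, 0.5,-0.0108,-0.0575,0,0,0,0, 0.5,-0.0108,-0.0575,0,0,0,0, 0.5,-0.0108,-0.0575,0,0,0,0, 0.5,-0.0108,-0.0575,0,0,0,0]' 60; python3 -m jog '[0.5,-0.0108,-0.0575,0,0,0,0, 0.5,-0.0108,-0.0575,0,0,0,0, 0.5,-0.0108,-0.0575,0,0,0,0, 0.5,-0.0108,-0.0575,0,0,0,0, 0.5,-0.0108,-0.0575,0,0,0,0, 0.5,-0.0108,-0.0575,0.01,0,0,0, 0.5,-0.0108,-0.055,0.02,0,0,0, 0.5,0,0,0,0,0,0, 0.5,0,0,0,0,0,0]'
python3 - <<'E'
from h import *
st([*tow((20,58)),.041],99.63)
im=ctrl.get_image("side");cv2.imwrite("pics/s1.png",cv2.resize(im["image"][170:320,270:450],(720,600),interpolation=cv2.INTER_CUBIC))
E
```

```text
t: 2.65
tool_pos: [0.3566, 0.2014, 0.1967]
tool_rot: [-0.265, 3.129, 0.0]
contact_force: [0.9, 0.5, 0.9]
opening: 0.0431
t: 3.78
tool_pos: [0.4977, -0.1784, 0.1664]
tool_rot: [0.264, -3.13, -0.001]
contact_force: [-0.5, 0.6, -0.0]
opening: 0.0428
t 3.77 p [ 0.4977 -0.1784  0.1664] yaw y 99.64 tilt 0.04 F [-0.5  0.6 -0. ] op 0.0428 jig [17.  78.8] Fj [-0.41  0.68]
tool shift mm [ -3.1 -20.9 125.4]
turn tool z deg 0.008843214426377699
```

View pics/s1.png

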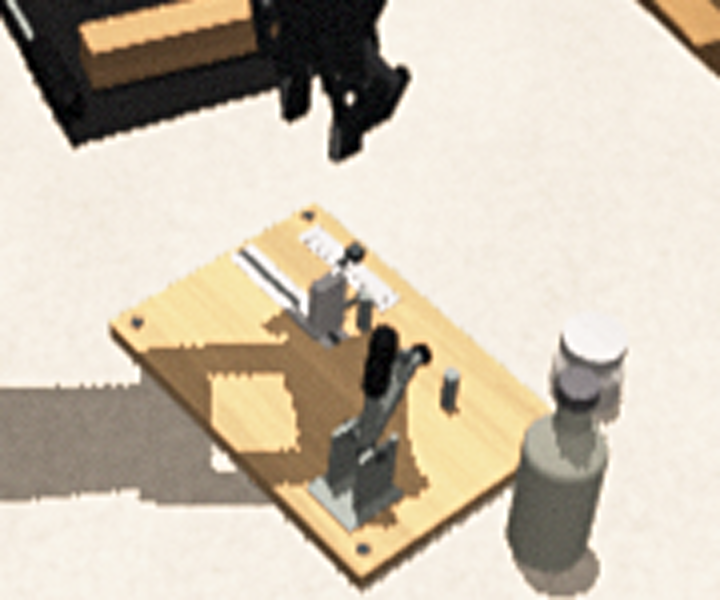

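The gripper stands above and outward of the stop tab, which is at (327,300) in the crop, and everything is clear.

```bash
python3 -m jog '[0.5,-0.003,-0.021,0.02,0,0,0, 0.5,0,0,0.03,0,0,0, 0.5,0,0,0.03,0,0,0, 0.5,0,0,0.025,0,0,0, 0.5,0,0,0.02,0,0,0, 0.5,0,0,0,0,0,0]' ; python3 -m jog '[0,0,0,0,0,0,0, 0,0,0,0,0,0,0, 0,0,0,0,0,0,0, 0,0,0,0,0,0,0]' 60; python3 -c "
from h import *
st()"
```

```text
t: 4.58
tool_pos: [0.5034, -0.1975, 0.0403]
tool_rot: [0.266, -3.128, -0.002]
contact_force: [0.0, 0.4, -0.7]
opening: 0.0427
t: 5.08
tool_pos: [0.5046, -0.199, 0.0418]
tool_rot: [-0.264, 3.13, -0.001]
contact_force: [-0.3, 0.7, 0.4]
opening: 0.0001
t 5.08 p [ 0.5046 -0.199   0.0418] yaw y 99.65 tilt 0.04 F [-0.3  0.7  0.4] op 0.0001 jig [20.3 57.3] Fj [-0.15  0.72]
```

Run:
```python
from h import *
im=ctrl.get_image("side");a=cv2.resize(im["image"][210:290,300:400],(400,320),interpolation=cv2.INTER_CUBIC)
im=ctrl.get_image("top");b=cv2.resize(im["image"][150:230,340:440],(400,320),interpolation=cv2.INTER_CUBIC)
cv2.imwrite("pics/s2.png",np.hstack([a,b]));print(proj(im,[*tow((20,57.3)),.042]))
```

```text
[391.58274097 197.31975237]
```

View pics/s2.png

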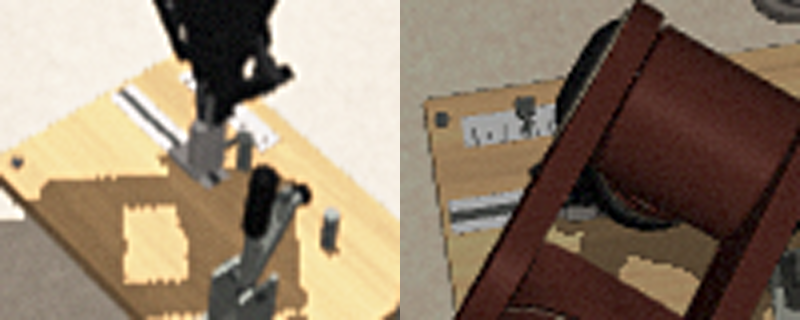

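Run:
```python
from h import *
a=ctrl.get_image("top");b=ctrl.get_image("side")
X=tri(a,(392.3,197.6),b,(352,239.5));print(X,toj(X))
print(proj(b,[*tow((20,57)),.074]),proj(b,[*tow((20,57)),.042]),proj(b,[*tow((20,57)),.018]))
print("pin a top",proj(b,[*tow((44,-45)),.052]), "pinb",proj(b,[*tow((44,45)),.052]))
print("boxes",[(k,[ (round(x["p"],2),np.round(x["box"],1).tolist()) for x in ctrl.boxes_of(k,b)[:2]]) for k in("stop_tab","jig")])
print(ctrl.get_obs()["opening"])
```

```text
[ 0.50214825 -0.19740262  0.07452329] [18.12383457 59.30117654]
[352.51839366 239.85942686] [351.90852512 247.23204165] [351.46286756 252.61953307]
pin a top [382.58584086 262.78473366] pinb [361.09795936 243.57015558]
boxes [('stop_tab', [(0.55, [350.5, 246.2, 14.2, 11.1])]), ('jig', [(0.89, [353.4, 272.1, 109.5, 91.3])])]
5.780579545114149e-05
```

```bash
python3 -m jog '[0,0,0.003,0,0,0,0, 0,0,0.003,0,0,0,0, 0,0,0,0,0,0,0]'
python3 - <<'E'
from h import *
st()
b=ctrl.get_image("side");a=cv2.resize(b["image"][225:265,325:375],(750,600),interpolation=cv2.INTER_CUBIC)
cv2.imwrite("pics/s3.png",a)
E
```

```text
t: 5.75
tool_pos: [0.5033, -0.1926, 0.0413]
tool_rot: [0.265, -3.13, -0.0]
contact_force: [-0.3, -0.1, -0.2]
opening: 0.0002
t 5.75 p [ 0.5033 -0.1926  0.0413] yaw y 99.68 tilt 0.01 F [-0.3 -0.1 -0.2] op 0.0002 jig [20.  63.9] Fj [-0.28 -0.03]
```

View pics/s3.png

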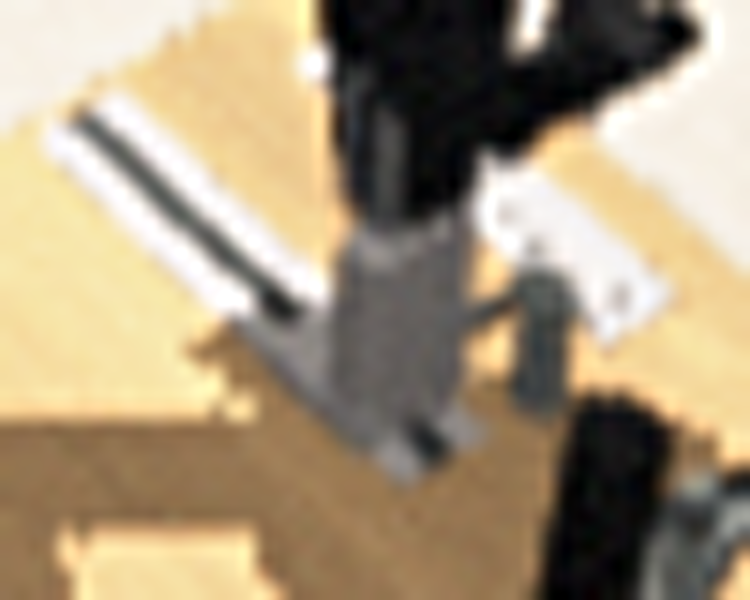

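Run:
```python
from h import *
b=ctrl.get_image("side")
print("s1 tcp",proj(b,[.4977,-.1784,.1664]),"+5mm up",proj(b,[.4977,-.1784,.1714]))
for s in(-1,1): print("finger",proj(b,np.array([.4977,-.1784,.170])+s*.024*np.array([-.167,.986,0])))
f=lambda p:((p-[325,225])*15).round(0)
for tr in(0,4):
  for x in(6,34):
    for y in(50,62):
      print(tr,x,y,"top",f(proj(b,[*tow((x,y+tr)),.074])),"bot",f(proj(b,[*tow((x,y+tr)),.028])))
print("tcp now",f(proj(b,ctrl.get_obs()["tool_pos"])))
print("pinb",f(proj(b,[*tow((44,45)),.052])),f(proj(b,[*tow((44,45)),.018])))
```

```text
s1 tcp [348.31712588 213.26387205] +5mm up [348.40744831 211.98260805]
finger [354.14607004 217.30949226]
finger [342.72617623 207.46758828]
0 6 50 top [381. 279.] bot [369. 437.]
0 6 62 top [340. 241.] bot [328. 399.]
0 34 50 top [492. 211.] bot [478. 369.]
0 34 62 top [451. 174.] bot [437. 332.]
4 6 50 top [367. 266.] bot [355. 424.]
4 6 62 top [326. 229.] bot [315. 387.]
4 34 50 top [479. 198.] bot [464. 356.]
4 34 62 top [437. 161.] bot [424. 319.]
tcp now [381. 315.]
pinb [541. 279.] [530. 394.]
```

```bash
python3 -m jog '[0,0,0,-0.04,0,0,0, 0,0,0,-0.04,0,0,0, 0,0,0.06,0,0,0,0, 0,0,0.06,0,0,0,0, 0,0,0.06,0,0,0,0, 0,0,0,0,0,0,0, 0,0,0,0,0,0,0]'
python3 - <<'E'
from h import *
st()
b=ctrl.get_image("side");t=ctrl.get_image("top");p=ctrl.get_obs()["tool_pos"]
o=[]
for im in(b,t):
    u,v=proj(im,p);print(u,v);x,y=int(u)-32,int(v)-30
    a=cv2.resize(im["image"][y:y+50,x:x+64],None,fx=6,fy=6,interpolation=cv2.INTER_CUBIC);q=(int((u-x+.5)*6),int((v-y+.5)*6));cv2.circle(a,q,3,(0,255,0),1);print(x,y);o.append(a)
cv2.imwrite("pics/s4.png",np.hstack(o))
E
```

```text
t: 6.72
tool_pos: [0.4733, -0.0155, 0.1216]
tool_rot: [-0.265, 3.13, -0.001]
contact_force: [0.3, 0.5, 0.3]
opening: -0.0001
t 6.72 p [ 0.4733 -0.0155  0.1216] yaw y 99.7 tilt 0.04 F [0.3 0.5 0.3] op -0.0001 jig [ 20.1 243.4] Fj [0.39 0.43]
312.61839806997625 192.4797241442975
280 162
319.890202974286 205.95200827271304
287 175
```

View pics/s4.png

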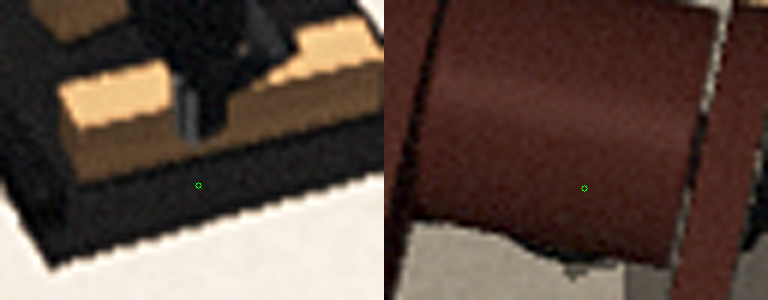

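Run:
```python
from h import *
t=ctrl.get_image("top");b=ctrl.get_image("side");p=np.array([.2142,.5872,.1964]);y=np.array([.343,.939,0])
o=[]
for im,f,(x0,y0) in((t,"top0",(0,290)),(b,"side0",(130,40))):
    a=cv2.resize(cv2.imread(f"pics/{f}.png")[y0:y0+60,x0:x0+64],None,fx=6,fy=6,interpolation=cv2.INTER_CUBIC)
    for dz,c in((0,(0,255,0)),(.03,(0,255,255))):
        for s in(-.0425,0,.0425):
            q=(proj(im,p+y*s+[0,0,dz+(.013 if s else 0)])-[x0,y0]+.5)*6;cv2.circle(a,(int(q[0]),int(q[1])),3,c,1)
    o.append(np.clip(a.astype(int)*2,0,255).astype(np.uint8))
cv2.imwrite("pics/s5.png",np.hstack(o))
```

```text
(no output)
```

View pics/s5.png

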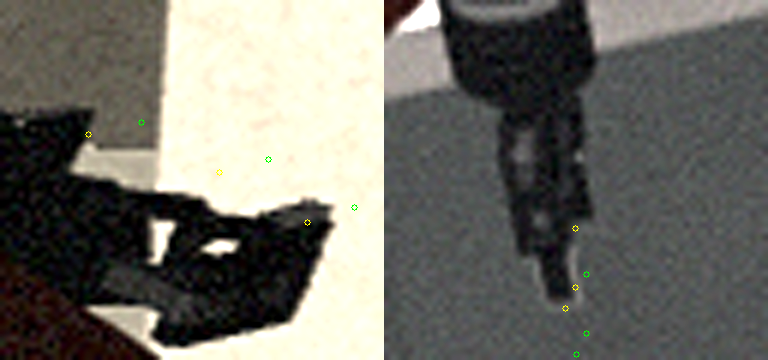

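The reported TCP and the pictures disagree. In s4 and s5 the fingertips show about 30 mm higher than the reported TCP in both cameras. That explains the missed pinch: the fingers were above the tab. I'll check it with a gentle touch on bare table.

```bash
python3 -m jog '[0,0,0,0.04,0,0,0, 0,0,0,0.04,0,0,0, 0,0,0,0.02,0,0,0, 0,0,0,0.008,0,0,0, 0,0,0,0,0,0,0]'; python3 -m jog '[0,0,0,0.003,0,0,0, 0,0,0,0.003,0,0,0, 0,0,0,0.003,0,0,0]';python3 -m jog '[0,0,0,0.003,0,0,0, 0,0,0,0.003,0,0,0]'
```

```text
t: 7.55
tool_pos: [0.4732, -0.016, 0.0134]
tool_rot: [0.263, -3.13, -0.0]
contact_force: [0.2, -0.2, 0.3]
opening: -0.0001
t: 7.92
tool_pos: [0.4736, -0.0155, 0.0047]
tool_rot: [-0.264, 3.129, -0.0]
contact_force: [-0.9, 0.3, 1.1]
opening: -0.0001
t: 8.18
tool_pos: [0.4731, -0.0154, -0.0018]
tool_rot: [-0.265, 3.13, -0.0]
contact_force: [0.2, 0.1, 0.5]
opening: 0.0
```

```bash
python3 -m jog '[0,0,0,0.004,0,0,0, 0,0,0,0.004,0,0,0, 0,0,0,0.004,0,0,0]';python3 -m jog '[0,0,0,0.003,0,0,0, 0,0,0,0.003,0,0,0]';python3 -m jog '[0,0,0,0.002,0,0,0, 0,0,0,0,0,0,0]'
```

```text
t: 8.55
tool_pos: [0.4731, -0.0155, -0.0139]
tool_rot: [0.264, -3.13, -0.0]
contact_force: [-0.9, 0.3, 0.2]
opening: 0.0004
t: 8.8
tool_pos: [0.4732, -0.0155, -0.0198]
tool_rot: [0.264, -3.13, 0.0]
contact_force: [0.1, -0.7, -0.0]
opening: 0.0001
t: 9.05
tool_pos: [0.473, -0.0155, -0.0217]
tool_rot: [0.264, -3.13, -0.0]
contact_force: [0.1, 1.1, -0.7]
opening: 0.0
```

```bash
python3 -m jog '[0,0,0,0.002,0,0,0, 0,0,0,0.002,0,0,0]';python3 -m jog '[0,0,0,0.002,0,0,0, 0,0,0,0,0,0,0]'; python3 -m jog '[0,0,0,0.002,0,0,0, 0,0,0,0,0,0,0]';python3 -m jog '[0,0,0,0.002,0,0,0, 0,0,0,0,0,0,0]'
```

```text
t: 9.3
tool_pos: [0.4732, -0.0155, -0.0256]
tool_rot: [-0.264, 3.13, -0.0]
contact_force: [-0.5, -0.0, 0.5]
opening: 0.0002
t: 9.55
tool_pos: [0.4729, -0.0154, -0.0278]
tool_rot: [0.265, -3.13, -0.0]
contact_force: [0.4, 0.0, 0.4]
opening: -0.0004
t: 9.8
tool_pos: [0.473, -0.0154, -0.0298]
tool_rot: [0.264, -3.13, -0.0]
contact_force: [0.5, 0.7, 0.0]
opening: 0.0003
t: 10.05
tool_pos: [0.473, -0.0154, -0.0318]
tool_rot: [0.265, -3.13, -0.0]
contact_force: [-0.5, 0.0, 0.4]
opening: 0.0002
```

```bash
python3 -m jog '[0,0,0,0.002,0,0,0, 0,0,0,0,0,0,0]';python3 -m jog '[0,0,0,0.002,0,0,0, 0,0,0,0,0,0,0]'; python3 -m jog '[0,0,0,0.002,0,0,0, 0,0,0,0,0,0,0]'; python3 -m jog '[0,0,0,0.002,0,0,0, 0,0,0,0,0,0,0]'
```

```text
t: 10.3
tool_pos: [0.473, -0.0154, -0.0338]
tool_rot: [0.264, -3.13, -0.0]
contact_force: [0.2, 0.5, 1.0]
opening: -0.0002
t: 10.55
tool_pos: [0.4733, -0.0155, -0.0349]
tool_rot: [0.265, -3.13, -0.0]
contact_force: [-2.6, 0.9, 6.6]
opening: 0.0
t: 10.8
tool_pos: [0.4733, -0.0155, -0.035]
tool_rot: [0.265, -3.128, -0.001]
contact_force: [-11.1, 1.0, 21.2]
opening: -0.0001
t: 11.05
tool_pos: [0.4733, -0.0155, -0.035]
tool_rot: [0.265, -3.126, -0.001]
contact_force: [-19.0, 3.4, 37.0]
opening: -0.0
```

The touch settles it: the table is met at reported z = −0.035, so the true fingertip is 35 mm above the reported TCP. I'll apply this offset everywhere and go back to the tab.

```bash
python3 -m jog '[0,0,0,-0.04,0,0,0, 0,0,0,-0.06,0,0,0, 0.5,0,-0.02,-0.025,0,0,0, 0.5,0,-0.06,0,0,0,0, 0.5,0,-0.06,0,0,0,0, 0.5,0,-0.044,0,0,0,0, 0.5,0,0,0.03,0,0,0, 0.5,0,0,0.028,0,0,0, 0.5,0,0,0,0,0,0]'; python3 -c "
from h import *
st([*tow((20,58)),.006])
b=ctrl.get_image('side');cv2.imwrite('pics/s6.png',cv2.resize(b['image'][215:265,320:380],(720,600),interpolation=cv2.INTER_CUBIC))"
```

```text
t: 12.18
tool_pos: [0.5017, -0.1958, 0.0246]
tool_rot: [0.263, -3.125, -0.005]
contact_force: [-0.4, 0.8, 0.6]
opening: 0.043
t 12.18 p [ 0.5017 -0.1958  0.0246] yaw y 99.64 tilt 0.35 F [-0.4  0.8  0.6] op 0.043 jig [18. 61.] Fj [-0.31  0.84]
tool shift mm [-2.1 -3.1 18.6]
```

View pics/s6.png

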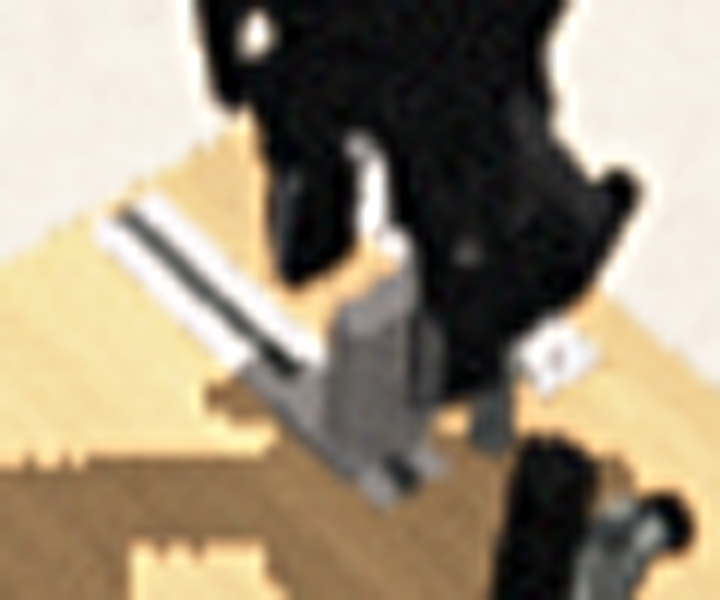

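```bash
python3 -c "
from h import *
b=ctrl.get_image('side');f=lambda p:((p-[320,215]+.5)*12).round()
for y in(61-25,61+25):
  for x in(7,29): print(x,y,f(proj(b,[*tow((x,y)),.065])))
"
```

```text
7 36 [411. 408.]
29 36 [481. 365.]
7 86 [274. 283.]
29 86 [343. 241.]
```

The fingers now straddle the tab, and the predicted tip positions agree within a few mm.

```bash
python3 -m jog '[0.5,0,-0.003,0.01,0,0,0, 0.5,0,0,0.008,0,0,0, 0.5,0,0,0,0,0,0]' ; python3 -m jog '[0,0,0,0,0,0,0, 0,0,0,0,0,0,0, 0,0,0,0,0,0,0, 0,0,0,0,0,0,0]' 50; python3 -c "
from h import *
st()"
```

```text
t: 12.65
tool_pos: [0.504, -0.1994, 0.0087]
tool_rot: [0.264, -3.129, -0.001]
contact_force: [-0.5, -0.9, 1.0]
opening: 0.0423
t: 13.15
tool_pos: [0.5045, -0.1989, 0.0099]
tool_rot: [0.264, -3.13, -0.003]
contact_force: [-2.0, 5.5, 3.3]
opening: 0.0114
t 13.15 p [ 0.5045 -0.1989  0.0099] yaw y 99.65 tilt 0.1 F [-2.   5.5  3.3] op 0.0114 jig [20.2 57.4] Fj [-1.05  5.76]
```

Tab gripped (opening 11.4 mm). Pull about 33 mm, then look.

```bash
python3 -m jog '[0,0,0.007,0,0,0,0, 0,0,0.008,0,0,0,0, 0,0,0.008,0,0,0,0, 0,0,0.007,0,0,0,0, 0,0,0.003,0,0,0,0, 0,0,0,0,0,0,0, 0,0,0,0,0,0,0]'
python3 - <<'E'
from h import *
st()
b=ctrl.get_image("side");t=ctrl.get_image("top")
print(ctrl.boxes_of("stop_pointer",b)[:2],ctrl.boxes_of("mark",b)[:2])
a=cv2.resize(b["image"][220:260,325:375],(400,320),interpolation=cv2.INTER_CUBIC)
c=cv2.resize(t["image"][165:215,340:400],(384,320),interpolation=cv2.INTER_CUBIC)
cv2.imwrite("pics/s7.png",np.hstack([a,c]))
E
```

```text
t: 14.02
tool_pos: [0.4997, -0.1701, 0.0099]
tool_rot: [-0.264, 3.129, -0.01]
contact_force: [1.0, -7.9, -3.3]
opening: 0.0112
t 14.03 p [ 0.4997 -0.1701  0.0099] yaw y 99.66 tilt 0.37 F [ 1.  -7.9 -3.3] op 0.0112 jig [20.3 86.6] Fj [-0.38 -7.99]
[{'box': [345.3, 241.3, 15.2, 11.0], 'p': 0.57}] [{'box': [365.2, 265.4, 12.6, 31.5], 'p': 0.75}, {'box': [418.2, 259.0, 19.6, 25.3], 'p': 0.16}]
```

View pics/s7.png

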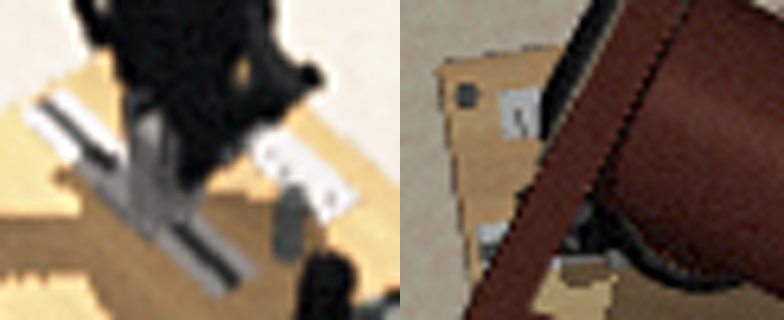

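s7 shows the gripper holding the pulled-out tab with the pointer and marker hidden behind it. I'll read the pointer and marker numerically from the first top picture (11 pictures viewed, so numbers from here on).

Run:
```python
import cv2
g=cv2.imread("pics/top0.png",0)
print("     "+" ".join(f"{c:3d}" for c in range(354,394)))
for r in range(171,192): print(r," "+" ".join(f"{v:3d}" for v in g[r,354:394]))
```

```text
354 355 356 357 358 359 360 361 362 363 364 365 366 367 368 369 370 371 372 373 374 375 376 377 378 379 380 381 382 383 384 385 386 387 388 389 390 391 392 393
171  140 133 141 139 140 139 137 139 141 138 140 136  96  87 106 110 115 110 108 117 115 112 113 113 114 116 115 116 118 115 121 117 118 119 117 115 120 119 115 115
172  143 139 136 139 134  95  99  89 107 102 111 102 113 114 115 112 115 115 114 117 113 116 118 115 119 118 118 118 119 118 116 120 119 115 117 115 115 115 117 118
173   84 104  96 105 115 110 116 114 116 112 112 119 113 115 120 118 122 122 120 122 120 117 120 122 119 118 115 117 122 119 120 119 115 113 117 118 113 112 112 117
174  113 112 111 115 115 115 115 117 115 118 117 115 119 119 118  71  82  76  72  85 122 119 122 117 118 118 115 116 118 112 115 114 122 130 132 137 136 121 119 122
175  117 120 118 116 120 116 116 116 116 118 117 118 120 114  87  60  57  53  49  63 121 116 113 112 114 124 132 126 104 135 147 149 147 143 146 145 144 126 120 119
176  119 119 120 120 118 119 120 119 121 119 121 119 118 115  85  59  59  59  55  73 130 103 127 149 144 145 145 14
[... 1824 characters left out ...]
 112  35  66 122 119 117 117 118  89  51
188  115 119 114 118 117 113 116 114 117 114 109 111 113 109 110 109 109 112 109 111 112 116 114 112 115 116 115 116 115 119 115  82  65 119 118 112 115 106  45  57
189  119 116 116 113 112 110 112 112 111 108 110 111 111 113 109 114 113 112 114 115 112 115 115 116 114 112 113 115 113 115 108  80  59 102 110 115 107 109  70  26
190  113 113 113 109 113 110 110 110 108 111 112 110 114 113 115 112 118 112 116 113 113 113 110 109 107 110 113 108 110 110 108  63  61  89 111 115 113 116  91  43
191  114 111 113 116 111 114 111 115 115 115 113 111 112 115 109 110 112 108 113 106 111 108 107 115 111 107 110 109 115 114 115  86  54  66 125 117  74  96 117 136
```

Pixel reading gives pointer at u≈384.6 and marker tip at u≈371.5 in row 182, so about 34 mm of travel is needed. It has been pulled 29.2 mm; pull 4.5 mm more, release, rise and measure.

```bash
python3 -m jog '[0,0,0.003,0,0,0,0, 0,0,0.002,0,0,0,0, 0,0,0,0,0,0,0, 0,0,0,0,0,0,0]'; python3 -c "
from h import *
st()"
```

```text
t: 14.72
tool_pos: [0.499, -0.1655, 0.0099]
tool_rot: [-0.264, 3.128, -0.011]
contact_force: [1.2, -10.3, -3.7]
opening: 0.0112
t 14.72 p [ 0.499  -0.1655  0.0099] yaw y 99.66 tilt 0.41 F [  1.2 -10.3  -3.7] op 0.0112 jig [20.3 91.2] Fj [ -0.53 -10.33]
```

```bash
python3 -m jog '[0.5,0,-0.0005,0,0,0,0, 0.5,0,0,0,0,0,0, 0.5,0,0,0,0,0,0, 0.5,0,0,-0.04,0,0,0, 0.8,0,0,-0.05,0,0,0, 1,-0.015,0.06,-0.01,0,0,0, 1,-0.015,0.06,0,0,0,0, 1,-0.015,0.06,0,0,0,0, 1,-0.01,0.06,0,0,0,0, 1,0,0.03,0,0,0,0]'
python3 - <<'E'
from h import *
st([.5666,.1294,.1],81.55)
t=ctrl.get_image("top");cv2.imwrite("pics/top1.png",t["image"]);g=cv2.cvtColor(t["image"],cv2.COLOR_BGR2GRAY)
s=ctrl.get_image("side");cv2.imwrite("pics/side1.png",s["image"])
print("     "+" ".join(f"{c:3d}" for c in range(364,388)))
for r in range(173,194): print(r," "+" ".join(f"{v:3d}" for v in g[r,364:388]))
g=cv2.cvtColor(s["image"],cv2.COLOR_BGR2GRAY)
print("     "+" ".join(f"{c:3d}" for c in range(340,368)))
for r in range(228,250): print(r," "+" ".join(f"{v:3d}" for v in g[r,340:368]))
E
```

```text
t: 15.98
tool_pos: [0.5067, 0.1154, 0.1095]
tool_rot: [-0.269, 3.13, 0.001]
contact_force: [-0.6, 0.5, -1.0]
opening: 0.0855
t 15.97 p [0.5067 0.1154 0.1095] yaw y 99.84 tilt 0.03 F [-0.6  0.5 -1. ] op 0.0855 jig [ 75.  366.9] Fj [-0.46  0.61]
tool shift mm [-61.4   3.6   9.5]
turn tool z deg 18.290779691040967
     364 365 366 367 368 369 370 371 372 373 374 375 376 377 378 379 380 381 382 383 384 385 386 387
173  126 125 128 133 132 131 135 135 135 135 132 131 130 132 131 131 133 133 133 130 130 129 133 129
174  130 133 132 134 128  77  94  83  79  90 134 132 129 133 130 129 128 129 130 122 127 123 137 142
175  131 131 133 130 101  66  62  64  62  71 134 130 127 127 128 134 144 139 116 154 161 161 162 162
176  129 129 132 129  95  72  63  64  60  84 145 115 135 160 163 164 158 164 159 159 160 158 157 157
177  126 128 135 147 142  54  64  67  60  95 167 164 162 163 160 160 156 158 159 159 162 163 156 157
178  161 162 159 164 157  35  67  68  46  70 163 156 163 158 162 160 161 161 157 159 160 163 160 152
179  161 158 162 161 158 113  32  77  85 169 160 162 162 162 159 162 155 127 161
[... 3425 characters left out ...]
44  144  83  97  88  86  88  89  85 102 184 215 209 200 198 202 205 201 204 206 184 185 196 194 211 245 228 188 242
245  130  94  97  93  88  91 101  96 133 223 221 214 207 197 198 200 202 209 200 134 125 162 159 150 220 218 195 240
246  103  95 100  89  93  82  89 102 144 213 223 217 212 209 199 201 204 208 206 119  60  65  76 132 178 244 230 232
247  103  93 100 103 103  69  42  66 111 161 238 222 214 214 209 204 199 207 209 104  53  58  79 181 204 225 202 209
248  180 108  91 117 127 100  65  42  82 166 249 237 220 214 210 209 203 203 206 101  58  60  86 185 209 184 206 208
249  229 127 110 121 125 145 180 120  89 153 239 247 235 219 216 213 209 206 205  93  61  60  84 196 217 214 214 210
```

Run:
```python
from h import *
t=ctrl.get_image("top");s=ctrl.get_image("side")
for n,p,z in[("ptr 186",(373.2,186),.022),("ptr 191",(374.1,191),.022),("mark 181",(371.1,181),.022),("mark 181 z29",(371.1,181),.029),("mark body r176",(370.7,176),.029)]: print(n,toj(ray(t,p,z)).round(1))
for n,p,z in[("S ptr",(350.5,239.4),.022),("S ptr",(352.3,238.3),.022),("S 354",(353.8,237),.022),("S 355",(355,235.6),.022),("S 356.5",(356.5,234),.022),("S mark body top",(358.5,232.2),.029),("S mark tip top",(356.8,233.6),.029)]: print(n,toj(ray(s,p,z)).round(1))
```

```text
ptr 186 [58.  97.2]
ptr 191 [44.7 97. ]
mark 181 [ 71.9 100.6]
mark 181 z29 [ 71.1 101.3]
mark body r176 [ 84.3 100.2]
S ptr [49.1 95.2]
S ptr [56.3 95.3]
S 354 [63.2 96.4]
S 355 [69.8 98.5]
S 356.5 [ 77.7 100.6]
S mark body top [82.7 97.8]
S mark tip top [74.9 96.7]
```

The pointer stands about 3.1 mm short of the mark: top 3.1–3.5, side 2.5–3.2. Finger compliance ate some of the travel. Go back for a small second pull.

```bash
python3 -m jog '[0.5,0.011,-0.0558,0,0,0,0, 0.5,0.011,-0.0558,0,0,0,0, 0.5,0.011,-0.0558,0,0,0,0, 0.5,0.011,-0.0558,0,0,0,0, 0.5,0.011,-0.0558,0,0,0,0, 0.5,0,0,0.04,0,0,0, 0.5,0,0,0.04,0,0,0, 0.5,0,0,0.02,0,0,0, 0.5,0,0,0,0,0,0]'; python3 -c "
from h import *
st([*tow((20,88)),.0095],99.63)"; python3 -m jog '[0,0,0,0,0,0,0, 0,0,0,0,0,0,0, 0,0,0,0,0,0,0, 0,0,0,0,0,0,0]' 60;python3 -c "
from h import *
st()"
```

```text
t: 17.3
tool_pos: [0.4975, -0.1723, 0.0073]
tool_rot: [0.261, -3.127, -0.003]
contact_force: [-0.1, 0.3, -0.5]
opening: 0.0428
t 17.3 p [ 0.4975 -0.1723  0.0073] yaw y 99.54 tilt 0.26 F [-0.1  0.3 -0.5] op 0.0428 jig [17.7 84.8] Fj [-0.07  0.28]
tool shift mm [-2.2  3.2 -2.2]
turn tool z deg -0.08742370189784765
t: 17.8
tool_pos: [0.5001, -0.1718, 0.011]
tool_rot: [-0.265, 3.13, -0.0]
contact_force: [-3.9, 2.7, 6.5]
opening: 0.0108
t 17.8 p [ 0.5001 -0.1718  0.011 ] yaw y 99.66 tilt 0.02 F [-3.9  2.7  6.5] op 0.0108 jig [20.4 84.9] Fj [-3.35  3.29]
```

```bash
for i in 1; do :; done; python3 -m jog '[0,0,0.001,0,0,0,0, 0,0,0,0,0,0,0]'; python3 -m jog '[0,0,0.001,0,0,0,0, 0,0,0,0,0,0,0]';python3 -m jog '[0,0,0.001,0,0,0,0, 0,0,0,0,0,0,0]';python3 -m jog '[0,0,0.001,0,0,0,0, 0,0,0,0,0,0,0]'; python3 -c "
from h import *
st()"
```

```text
t: 18.05
tool_pos: [0.5001, -0.1718, 0.011]
tool_rot: [-0.265, 3.13, -0.003]
contact_force: [-4.1, -0.4, 5.9]
opening: 0.0107
t: 18.3
tool_pos: [0.5001, -0.1719, 0.011]
tool_rot: [-0.265, 3.129, -0.007]
contact_force: [-4.2, -3.6, 3.5]
opening: 0.0109
t: 18.55
tool_pos: [0.5001, -0.1719, 0.011]
tool_rot: [-0.265, 3.129, -0.01]
contact_force: [-2.2, -6.4, 2.0]
opening: 0.0108
t: 18.8
tool_pos: [0.5001, -0.1717, 0.011]
tool_rot: [-0.265, 3.128, -0.012]
contact_force: [-2.3, -10.1, 0.7]
opening: 0.011
t 18.8 p [ 0.5001 -0.1717  0.011 ] yaw y 99.68 tilt 0.46 F [ -2.3 -10.1   0.7] op 0.011 jig [20.4 85. ] Fj [-4.  -9.6]
```

The measured TCP tracks the tab, and the closing fingers had pushed the stop in a little. The last release was at 91.2, so I need 94.3 (same procedure, +3.1).

```bash
python3 -m jog '[0,0,0.003,0,0,0,0, 0,0,0.003,0,0,0,0, 0,0,0.002,0,0,0,0, 0,0,0,0,0,0,0, 0,0,0,0,0,0,0]'; python3 -c "
from h import *
st()"
```

```text
t: 19.42
tool_pos: [0.4988, -0.1639, 0.011]
tool_rot: [-0.265, 3.128, -0.012]
contact_force: [-2.5, -10.5, 1.6]
opening: 0.0108
t 19.43 p [ 0.4988 -0.1639  0.011 ] yaw y 99.67 tilt 0.46 F [ -2.5 -10.5   1.6] op 0.0108 jig [20.4 92.9] Fj [-4.25 -9.92]
```

```bash
python3 -m jog '[0,0,0.0015,0,0,0,0, 0,0,0,0,0,0,0, 0,0,0,0,0,0,0]'; python3 -c "
from h import *
st()";  python3 -m jog '[0.5,0,-0.0005,0,0,0,0, 0.5,0,0,0,0,0,0, 0.5,0,0,0,0,0,0, 0.5,0,0,-0.04,0,0,0, 0.8,0,0,-0.05,0,0,0, 1,-0.015,0.06,-0.01,0,0,0, 1,-0.015,0.06,0,0,0,0, 1,-0.015,0.06,0,0,0,0, 1,-0.01,0.06,0,0,0,0, 1,0,0.03,0,0,0,0]'
python3 - <<'E'
from h import *
st([.5666,.1294,.1],81.55)
t=ctrl.get_image("top");cv2.imwrite("pics/top2.png",t["image"]);g=cv2.cvtColor(t["image"],cv2.COLOR_BGR2GRAY)
s=ctrl.get_image("side");cv2.imwrite("pics/side2.png",s["image"])
print("     "+" ".join(f"{c:3d}" for c in range(366,380)))
for r in range(178,195): print(r," "+" ".join(f"{v:3d}" for v in g[r,366:380]))
g=cv2.cvtColor(s["image"],cv2.COLOR_BGR2GRAY)
print("     "+" ".join(f"{c:3d}" for c in range(344,364)))
for r in range(230,244): print(r," "+" ".join(f"{v:3d}" for v in g[r,344:364]))
E
```

```text
t: 19.8
tool_pos: [0.4986, -0.1625, 0.011]
tool_rot: [-0.265, 3.128, -0.013]
contact_force: [-2.5, -11.1, 0.7]
opening: 0.0111
t 19.8 p [ 0.4986 -0.1625  0.011 ] yaw y 99.67 tilt 0.48 F [ -2.5 -11.1   0.7] op 0.0111 jig [20.5 94.3] Fj [ -4.29 -10.51]
t: 21.05
tool_pos: [0.5062, 0.1192, 0.1095]
tool_rot: [-0.27, 3.129, 0.001]
contact_force: [0.2, -0.3, 0.6]
opening: 0.0854
t 21.05 p [0.5062 0.1192 0.1095] yaw y 99.85 tilt 0.04 F [ 0.2 -0.3  0.6] op 0.0854 jig [ 75.  370.8] Fj [ 0.11 -0.31]
tool shift mm [-61.3  -0.3   9.5]
turn tool z deg 18.297579171981752
     366 367 368 369 370 371 372 373 374 375 376 377 378 379
178  159 164 154  31  73  69  41  73 165 158 160 160 158 160
179  162 161 157 115  31  76  91 170 162 165 161 162 162 155
180  162 161 159 165 159  50  63 106 167 162 156 124 159 157
181  126 160 162 159 120  42  83 132 162 163 153  95 161 164
182  129 159 161 153  73  58  88 164 130 163 160 127 163 164
183  128 162 163 157 118 118  70 138  94 170 163 149 108 111
184  128 165 160 163 151 122  65 112 134 128 130 127 130 130
185  112 132 107 124 129 123  50  90 136 133 127 
[... 1135 characters left out ...]
  91 169 216 212 207
236   88  86  90  85  94 178 215 194 176 104  54  75 119 224 197 207 238 226 212 206
237   88  89  89  88 101 169 177 130  80  65 120 142 199 213 246 246 244 236 221 212
238   86  98  90  89  98 130  99  72  81 148 190 202 249 243 223 233 242 240 236 226
239   89  93  91  83  88  76  83 136 161 206 215 227 238 241 204 221 237 240 240 238
240   87  96  91  87  89  91 158 207 203 203 205 207 204 225 244 239 219 230 240 240
241   91  89  88  90 114 159 206 207 205 199 203 202 202 188 236 233 174 217 237 239
242   96  87  87  89 134 211 206 199 201 200 202 202 204 203 214 209 206 230 230 237
243   90  95  88  82 113 218 207 199 196 202 202 201 198 204 207 195 208 195 203 228
```

Run:
```python
from h import *
t=ctrl.get_image("top");s=ctrl.get_image("side")
for n,p,z in[("ptr 185.5",(372.1,185.5),.022),("ptr 191.5",(373.1,191.5),.022)]: print(n,toj(ray(t,p,z)).round(1))
for n,p,z in[("S ptr",(349.7,239),.022),("S ptr",(351.5,238),.022),("S",(352.6,237.1),.022)]: print(n,toj(ray(s,p,z)).round(1))
a=cv2.resize(t["image"][168:198,358:394],(480,400),interpolation=cv2.INTER_CUBIC)
b=cv2.resize(s["image"][224:248,336:366],(320,256),interpolation=cv2.INTER_CUBIC)
d=np.zeros((400,800,3),np.uint8);d[:,:480]=a;d[:256,480:]=b;cv2.imwrite("pics/s8.png",d)
```

```text
ptr 185.5 [59.8 99.9]
ptr 191.5 [43.8 99.8]
S ptr [48.3 97.9]
S ptr [55.1 97.6]
S [60.1 98.3]
```

View pics/s8.png

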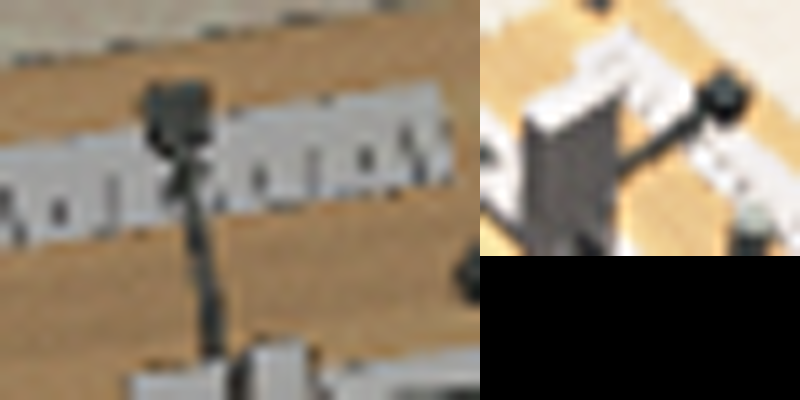

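The last viewed picture shows the pointer line running straight into the marker tip, at (185,185) in the top crop and continuous in the side crop. Numbers: pointer 99.9 against mark 100.2–100.6 (top), and 97.9 against 97.8–98.5 (side). The stop is set. Next is the blank.

```bash
python3 -m jog '[1,0,0,0,0,0,9.15, 1,0,0,0,0,0,9.15, 1,-0.051,0.019,0,0,0,0, 1,0,0,0.04,0,0,0, 1,0,0,0,0,0,0]' 60; python3 -c "
from h import *
st([.5597,.1304,-.020],81.55)
s=ctrl.get_image('side');print(ctrl.boxes_of('blank_center',s)[:2])"
```

```text
t: 21.88
tool_pos: [0.557, 0.1256, 0.0655]
tool_rot: [-0.239, -3.125, 0.003]
contact_force: [0.2, 0.6, 0.3]
opening: 0.085
t 21.88 p [0.557  0.1256 0.0655] yaw y 81.25 tilt 0.46 F [0.2 0.6 0.3] op 0.085 jig [126.3 368.6] Fj [0.26 0.6 ]
tool shift mm [-2.6  5.3 85.5]
turn tool z deg -0.29782243984551826
[{'box': [221.9, 162.5, 34.7, 39.0], 'p': 0.75}, {'box': [316.6, 178.7, 52.8, 26.3], 'p': 0.72}]
```

```bash
python3 -m jog '[1,-0.001,0.002,0.04,0,0,0, 1,0,0,0.03,0,0,0, 1,0,0,0.015,0,0,0, 1,0,0,0,0,0,0]' 60; python3 -c "
from h import *
st([.5597,.1304,-.020],81.55)"; python3 -m jog '[0,0,0,0,0,0,0, 0,0,0,0,0,0,0, 0,0,0,0,0,0,0, 0,0,0,0,0,0,0]' 60; python3 -m jog '[0,0,0,-0.03,0,0,0, 0,0,0,-0.04,0,0,0, 0,0,0,-0.04,0,0,0, 0,0,0,0,0,0,0]'; python3 -c "
from h import *
st()"
```

```text
t: 22.48
tool_pos: [0.5609, 0.1289, -0.0154]
tool_rot: [-0.237, -3.132, 0.0]
contact_force: [-0.7, -0.8, -0.2]
opening: 0.0853
t 22.48 p [ 0.5609  0.1289 -0.0154] yaw y 81.34 tilt 0.02 F [-0.7 -0.8 -0.2] op 0.0853 jig [130.7 371.2] Fj [-0.84 -0.64]
tool shift mm [1.4 1.3 4.6]
turn tool z deg -0.21041491188310602
t: 22.98
tool_pos: [0.5623, 0.1294, -0.0142]
tool_rot: [0.236, 3.13, 0.001]
contact_force: [0.0, 1.1, 3.8]
opening: 0.0347
t: 23.48
tool_pos: [0.5637, 0.1294, 0.0983]
tool_rot: [0.236, 3.125, 0.002]
contact_force: [0.0, 0.4, -1.0]
opening: 0.035
t 23.48 p [0.5637 0.1294 0.0983] yaw y 81.36 tilt 0.42 F [ 0.   0.4 -1. ] op 0.035 jig [133.5 371.2] Fj [0.08 0.39]
```

```bash
python3 -m jog '[0,0,0,0,0,0,10.25, 0,0,0,0,0,0,10.25, 0,0,0,0,0,0,10.25, 0,0,0,0,0,0,10.25, 0,0,0,0,0,0,10.25, 0,0,0,0,0,0,10.25, 0,0,0,0,0,0,10.25, 0,0,0,0,0,0,0]'; python3 -m jog '[0,-0.046,-0.0129,0,0,0,0, 0,-0.046,-0.0129,0,0,0,0, 0,-0.046,-0.0129,0,0,0,0, 0,-0.046,-0.0129,0,0,0,0, 0,-0.046,-0.0129,0,0,0,0, 0,-0.046,-0.0129,0,0,0,0, 0,-0.046,-0.0129,0,0,0,0, 0,-0.03,-0.0129,0,0,0,0, 0,0,0,0,0,0,0, 0,0,0,0,0,0,0]'
python3 - <<'E'
from h import *
st([*tow((18,-1)),.0983],9.63)
# blank top in top view
t=ctrl.get_image("top");cv2.imwrite("pics/top3.png",t["image"])
# pins: dark/bright check from clean image
g=cv2.imread("pics/top2.png",0)
for n,(c,r) in{"pinb":(395,188),"pina":(430,183)}.items():
    u,v=map(int,(c,r));print(n);print("     "+" ".join(f"{x:3d}" for x in range(u-6,u+7)))
    for y in range(v-6,v+8): print(y," "+" ".join(f"{x:3d}" for x in g[y,u-6:u+7]))
for n,j in(("a",(44,-45)),("b",(44,45))): print(n,"base",proj(t,[*tow(j),.018]),"top",proj(t,[*tow(j),.052]))
E
```

```text
t: 24.48
tool_pos: [0.5595, 0.129, 0.092]
tool_rot: [-2.023, -2.4, 0.004]
contact_force: [0.4, -0.6, -2.4]
opening: 0.035
t: 25.72
tool_pos: [0.5175, -0.2344, 0.0934]
tool_rot: [-2.025, -2.4, -0.0]
contact_force: [0.3, -0.1, -2.3]
opening: 0.0353
t 25.73 p [ 0.5175 -0.2344  0.0934] yaw y 9.69 tilt 0.1 F [ 0.3 -0.1 -2.3] op 0.0353 jig [27.1 20.2] Fj [ 0.3  -0.19]
tool shift mm [-21.2  -9.1  -5. ]
turn tool z deg 0.06358021694295957
pinb
     389 390 391 392 393 394 395 396 397 398 399 400 401
182  130 130 128 128 131 129 127 134 127 133 129 126 128
183  132 128 130 129 128 128 124 128 123 123 122 121 122
184  126 125 122 121 122 126 126 123 126 123 122 123 127
185  122 121 126 125 118 101 122 120 123 129 129 131 129
186  124 123 130 123  88 129 131 124 123 129 131 130 131
187  129 128 127 103  56 142 135 129 123 118 126 123 120
188  127 125 119  52  63 148 140 134 132 118 124 121 123
189  122 120 118  74  32  53 112  91  76  73 134 132 131
190  124 123 129  98  45  28  52  56  83 135 135 134 137
191  133 133 133 138 136 134  66  65  79 138 134 133 136
192  131 135 132 135 137 135 136 
[... 486 characters left out ...]
81  134 134 130  83  73 125 122 122 122 135 136 136 133
182  135 130  86  35  73 133 125 124 126 132 133 133 129
183  137 128  31  37  61 136 135 123  94 129 125 129 131
184  131 124  54  36  29  27  56  90  79 138 135 138 134
185  130 132 105  35  36  53  70  73  80 136 135 138 135
186  139 134 140 139 144 135  71  85 140 140 137 137 135
187  133 139 138 136 136 138 139 137 135 138 131 138 137
188  137 136 137 136 136 137 136 136 139 134 139 139 138
189  134 136 137 138 138 138 137 140 142 139 139 137 140
190  139 137 139 138 135 138 140 140 138 136 136 136 137
a base [427.32231192 183.27431354] top [429.99568719 181.72293631]
b base [393.5390703 188.4247775] top [395.30176899 187.01125517]
```

Pin tops match the predicted pixels within 0.5 px, so the jig frame is good to about 1 mm. Move over the seat and go down.

```bash
python3 -m jog '[0,-0.021,-0.009,0,0,0,0, 0,0,0,0,0,0,0, 0,0,0,0.02,0,0,0, 0,0,0,0.02,0,0,0, 0,0,0,0,0,0,0]'; python3 -c "
from h import *
st([*tow((18,-1)),-.0012],9.63)"
```

```text
t: 26.4
tool_pos: [0.5103, -0.2552, 0.0504]
tool_rot: [-2.022, -2.395, 0.001]
contact_force: [-0.9, -0.9, -2.4]
opening: 0.0348
t 26.4 p [ 0.5103 -0.2552  0.0504] yaw y 9.65 tilt 0.41 F [-0.9 -0.9 -2.4] op 0.0348 jig [16.5  1. ] Fj [-1.03 -0.74]
tool shift mm [-2.2  1.7 51.6]
turn tool z deg 0.022666516045166674
```

```bash
python3 -m jog '[0,-0.002,0.001,0.01,0,0,0, 0,0,0,0.01,0,0,0, 0,0,0,0.01,0,0,0, 0,0,0,0,0,0,0]';python3 -m jog '[0,0,0,0.008,0,0,0, 0,0,0,0.006,0,0,0, 0,0,0,0,0,0,0]'; python3 -c "
from h import *
st([*tow((18,-1)),-.0012],9.63)"
```

```text
t: 26.9
tool_pos: [0.5131, -0.2586, 0.023]
tool_rot: [-2.026, -2.398, 0.0]
contact_force: [1.4, 0.7, -1.6]
opening: 0.0347
t: 27.28
tool_pos: [0.5136, -0.2588, 0.0096]
tool_rot: [-2.027, -2.399, -0.0]
contact_force: [0.3, -0.2, -2.6]
opening: 0.0351
t 27.27 p [ 0.5136 -0.2588  0.0096] yaw y 9.61 tilt 0.06 F [ 0.3 -0.2 -2.6] op 0.0351 jig [19.2 -3.2] Fj [ 0.28 -0.23]
tool shift mm [ 2.2 -1.2 10.8]
turn tool z deg -0.023761324208251722
```

```bash
python3 -m jog '[0,0,0,0.007,0,0,0, 0,0,0,0,0,0,0]';python3 -m jog '[0,0,0,0.002,0,0,0, 0,0,0,0,0,0,0]'; python3 -m jog '[0,0,0,0.0015,0,0,0, 0,0,0,0,0,0,0]'; python3 -c "
from h import *
st()"
```

```text
t: 27.52
tool_pos: [0.5137, -0.2588, 0.0026]
tool_rot: [-2.027, -2.399, -0.0]
contact_force: [-0.7, -0.3, -1.2]
opening: 0.0348
t: 27.78
tool_pos: [0.5141, -0.2591, 0.0013]
tool_rot: [2.027, 2.4, 0.0]
contact_force: [0.2, 0.1, -1.3]
opening: 0.0349
t: 28.02
tool_pos: [0.514, -0.2591, -0.0002]
tool_rot: [2.027, 2.4, 0.0]
contact_force: [0.2, 0.3, -1.9]
opening: 0.0352
t 28.02 p [ 5.140e-01 -2.591e-01 -2.000e-04] yaw y 9.61 tilt 0.01 F [ 0.2  0.3 -1.9] op 0.0352 jig [19.5 -3.5] Fj [0.29 0.23]
```

```bash
python3 -m jog '[0,0,0,0.001,0,0,0, 0,0,0,0,0,0,0]';python3 -m jog '[0,0,0,0.0005,0,0,0, 0,0,0,0,0,0,0]'; python3 -m jog '[0,0,0.001,0,0,0,0, 0,0,0,0,0,0,0]'; python3 -c "
from h import *
st()"; python3 -m jog '[0,0,0.001,0,0,0,0, 0,0,0,0,0,0,0]'; python3 -c "
from h import *
st()"
```

```text
t: 28.28
tool_pos: [0.5141, -0.2593, -0.001]
tool_rot: [2.027, 2.399, 0.0]
contact_force: [0.2, 1.2, -0.8]
opening: 0.0353
t: 28.52
tool_pos: [0.5141, -0.2592, -0.0012]
tool_rot: [2.027, 2.4, -0.0]
contact_force: [-2.5, 1.7, 1.8]
opening: 0.0353
t: 28.78
tool_pos: [0.5141, -0.2592, -0.0011]
tool_rot: [-2.026, -2.399, 0.003]
contact_force: [-6.0, 1.5, 6.8]
opening: 0.0351
t 28.77 p [ 0.5141 -0.2592 -0.0011] yaw y 9.62 tilt 0.14 F [-6.   1.5  6.8] op 0.0351 jig [19.6 -3.6] Fj [-5.67  2.49]
t: 29.02
tool_pos: [0.5141, -0.2591, -0.0011]
tool_rot: [-2.025, -2.397, 0.005]
contact_force: [-9.6, 1.5, 10.1]
opening: 0.0346
t 29.02 p [ 0.5141 -0.2591 -0.0011] yaw y 9.63 tilt 0.28 F [-9.6  1.5 10.1] op 0.0346 jig [19.6 -3.6] Fj [-9.26  3.06]
```

Bed contact came at the predicted height, and the blank is against the pins (Fx −9 N with no motion). Unload a little, then creep to the stop.

```bash
python3 -m jog '[0,0,-0.001,-0.002,0,0,0, 0,0,0,0,0,0,0]'; python3 -c "
from h import *
st()"; python3 -m jog '[0,0.002,0,0,0,0,0, 0,0.001,0,0,0,0,0, 0,0,0,0,0,0,0]'; python3 -c "
from h import *
st()"
```

```text
t: 29.28
tool_pos: [0.5141, -0.2589, -0.0002]
tool_rot: [-2.027, -2.398, 0.001]
contact_force: [-3.5, -0.6, -0.5]
opening: 0.0347
t 29.27 p [ 5.141e-01 -2.589e-01 -2.000e-04] yaw y 9.59 tilt 0.09 F [-3.5 -0.6 -0.5] op 0.0347 jig [19.6 -3.4] Fj [-3.56 -0.02]
t: 29.65
tool_pos: [0.5137, -0.2565, -0.0001]
tool_rot: [-2.028, -2.399, 0.003]
contact_force: [-4.0, -3.1, -0.8]
opening: 0.0351
t 29.65 p [ 5.137e-01 -2.565e-01 -1.000e-04] yaw y 9.59 tilt 0.1 F [-4.  -3.1 -0.8] op 0.0351 jig [19.7 -0.9] Fj [-4.43 -2.37]
```

```bash
python3 -m jog '[0,0.001,0,0,0,0,0, 0,0,0,0,0,0,0]'; python3 -c "
from h import *
st()"; python3 -m jog '[0,0.001,0,0,0,0,0, 0,0,0,0,0,0,0]'
python3 - <<'E'
from h import *
st()
t=ctrl.get_image("top")["image"];g=cv2.cvtColor(t,cv2.COLOR_BGR2GRAY)
print("     "+" ".join(f"{c:3d}" for c in range(366,384)))
for r in range(178,202): print(r," "+" ".join(f"{v:3d}" for v in g[r,366:384]))
E
```

```text
t: 29.9
tool_pos: [0.5136, -0.2556, -0.0]
tool_rot: [-2.028, -2.399, 0.003]
contact_force: [-4.2, -3.8, -0.8]
opening: 0.0353
t 29.9 p [ 0.5136 -0.2556 -0.    ] yaw y 9.59 tilt 0.1 F [-4.2 -3.8 -0.8] op 0.0353 jig [19.7  0. ] Fj [-4.81 -3.02]
t: 30.15
tool_pos: [0.5135, -0.2547, 0.0]
tool_rot: [-2.028, -2.399, 0.003]
contact_force: [-4.6, -4.2, -1.0]
opening: 0.0347
t 30.15 p [ 0.5135 -0.2547  0.    ] yaw y 9.59 tilt 0.11 F [-4.6 -4.2 -1. ] op 0.0347 jig [19.7  0.9] Fj [-5.28 -3.33]
     366 367 368 369 370 371 372 373 374 375 376 377 378 379 380 381 382 383
178  164 168 161  31  76  70  49  73 173 166 164 164 166 165 165 165 162 164
179  159 165 163 118  36  80  91 172 167 163 165 166 165 162 156 125 167 164
180  167 162 167 170 167  51  70 109 171 166 160 126 164 163 159 128 161 163
181  128 165 167 165 122  41  83 137 169 165 156  98 167 166 159 128 169 166
182  131 164 164 162  83  60  92 173 136 170 162 132 171 167 165 130 168 136
183  128 168 164 163 125 123  74 140 100 168 168 151 110 109 118 136 131 129
184  132 168 168 168 158 123  69 118 144 128 131 129 132 129 132 133 134 
[... 612 characters left out ...]
135 130
193  123 127 128 130 127 133 127  64  78 139 132  97 121 124 115  72 132 126
194  132 131 138 140 136 138 128  60  72 121  99 170 166 169 158  49 130 123
195  137 133 129  93 109 112 138 133 166  77  69 169 164 168 160  55 134 125
196  135 115 169 169 165 169 166 166 163  44  75 170 164 166 159  71 130 126
197  130 117 168 165 165 161 169 168 159  48  76 160 167 163 160 112 136 127
198  167 162 146 164 162 163 163 165 160  73  68 146 167 163 165 150 128 128
199  166 162 133 164 163 165 159 168 164 103  58 114 166 166 167 156  88 133
200  170 135 109 166 165 166 163 165 158  96  52  91 170 164 166 157  50 129
201   64  61  83 172 166 159 160 162 163 129  48  73 173 164 166 157  53 132
```

The pointer is unmoved in the top view (col 372, rows 184–186). Reduce the pin push to cut friction, then continue.

```bash
python3 -m jog '[0,0,-0.001,0,0,0,0, 0,0,0,0,0,0,0]'
python3 - <<'E'
from h import *
st()
t=ctrl.get_image("top")["image"]
for r in (196,198,200): print(r,[tuple(int(x) for x in t[r,c]) for c in range(378,394)])
im=ctrl.get_image("top")
for y in (82,86,88): print(y,"blank top",proj(im,[*tow((20,y)),.060]),"tab top inner",proj(im,[*tow((20,y)),.074]))
E
```

```text
t: 30.45
tool_pos: [0.5133, -0.2541, 0.0003]
tool_rot: [2.027, 2.4, 0.001]
contact_force: [-1.4, -1.9, -3.5]
opening: 0.035
t 30.45 p [ 5.133e-01 -2.541e-01  3.000e-04] yaw y 9.61 tilt 0.03 F [-1.4 -1.9 -3.5] op 0.035 jig [19.7  1.5] Fj [-1.7  -1.67]
196 [(167, 168, 168), (160, 161, 161), (157, 160, 158), (58, 72, 84), (85, 123, 159), (82, 118, 155), (83, 118, 155), (82, 118, 154), (83, 119, 157), (90, 126, 161), (87, 122, 156), (87, 123, 160), (88, 125, 160), (86, 126, 164), (89, 126, 163), (20, 30, 54)]
198 [(167, 167, 168), (166, 166, 165), (162, 166, 165), (149, 155, 162), (89, 130, 160), (86, 122, 159), (80, 120, 156), (85, 124, 160), (88, 124, 161), (84, 123, 160), (89, 125, 162), (88, 125, 163), (88, 127, 161), (65, 91, 123), (6, 7, 18), (14, 9, 27)]
200 [(168, 168, 168), (163, 164, 164), (167, 166, 168), (150, 154, 154), (30, 49, 70), (85, 124, 160), (87, 123, 159), (85, 120, 158), (88, 125, 160), (85, 121, 159), (84, 120, 158), (87, 124, 161), (61, 90, 120), (0, 2, 15), (12, 14, 28), (6, 16, 35)]
82 blank top [382.88374876 198.16082206] tab top inner [383.50312755 197.67766027]
86 blank top [381.3267676  198.39850606] tab top inner [381.92849805 197.91802326]
88 blank top [380.54823201 198.51735493] tab top inner [381.14113727 198.03821179]
```

```bash
for k in 1; do python3 -m jog '[0,0.0005,0,0,0,0,0, 0,0,0,0,0,0,0]'; python3 -c "
from h import *
st()"; done; python3 -m jog '[0,0.0005,0,0,0,0,0, 0,0,0,0,0,0,0]'; python3 -c "
from h import *
st()"; python3 -m jog '[0,0.0005,0,0,0,0,0, 0,0,0,0,0,0,0]'
python3 - <<'E'
from h import *
st()
g=cv2.cvtColor(ctrl.get_image("top")["image"],cv2.COLOR_BGR2GRAY)
for r in (181,182,184,185,186,187,188,189,190,191,196,198,200): print(r," "+" ".join(f"{v:3d}" for v in g[r,366:384]))
E
```

```text
t: 30.8
tool_pos: [0.5132, -0.2536, 0.0004]
tool_rot: [2.027, 2.4, 0.0]
contact_force: [-1.0, 0.2, -2.6]
opening: 0.0351
t 30.8 p [ 5.132e-01 -2.536e-01  4.000e-04] yaw y 9.62 tilt 0.01 F [-1.   0.2 -2.6] op 0.0351 jig [19.6  2.1] Fj [-1.    0.38]
t: 31.05
tool_pos: [0.5131, -0.2532, 0.0005]
tool_rot: [2.027, 2.4, 0.0]
contact_force: [-1.0, 0.7, -1.8]
opening: 0.0352
t 31.05 p [ 5.131e-01 -2.532e-01  5.000e-04] yaw y 9.61 tilt 0.02 F [-1.   0.7 -1.8] op 0.0352 jig [19.6  2.5] Fj [-0.88  0.82]
t: 31.3
tool_pos: [0.5131, -0.2528, 0.0005]
tool_rot: [2.027, 2.399, 0.0]
contact_force: [-0.1, -1.0, -2.0]
opening: 0.0348
t 31.3 p [ 5.131e-01 -2.528e-01  5.000e-04] yaw y 9.61 tilt 0.03 F [-0.1 -1.  -2. ] op 0.0348 jig [19.6  2.8] Fj [-0.27 -0.96]
181  125 168 168 164 123  35  86 137 169 165 157  96 167 165 163 130 167 171
182  126 169 163 159  85  53  92 171 132 167 162 131 166 168 163 132 164 134
184  133 168 169 168 156 122  70 113 138 128 131 131 130 132 136 134 134 133
185  113 132 104 128 130 127  51  90 134 133 133 133 136 135 132 130 129 126
186  135 130 132 132 138 131  48  78 132 130 127 129 127 123 128 127 127 128
187  136 136 130 127 132 124  91  73 128 126 126 123 126 123 129 125 129 128
188  125 129 124 126 127 123  89  70 114 128 129 128 129 131 129 133 130 129
189  124 130 127 126 127 132 109  66 105 133 132 129 130 131 129 129 126 130
190  128 130 132 127 127 129 123  58  79 132 127 123 127 124 125 127 128 126
191  127 129 124 129 125 128 121  46  74 129 123 126 121 129 122 122  86  83
196  132 119 167 166 167 164 165 167 162  48  76 169 166 164 159  81 128 124
198  168 163 143 164 165 162 165 161 161  76  77 148 166 166 163 148 128 130
200  172 136 108 165 163 162 165 166 162  96  54  89 170 163 164 160  62 131
```

```bash
M='python3 -c "from h import *;st()"'; python3 -m jog '[0,0.0005,0,0,0,0,0, 0,0,0,0,0,0,0]' >/dev/null; eval $M;  python3 -m jog '[0,0.0005,0,0,0,0,0, 0,0,0,0,0,0,0]'>/dev/null; eval $M; python3 -m jog '[0,0.0005,0,0,0,0,0, 0,0,0,0,0,0,0]'>/dev/null; eval $M
```

```text
t 31.6 p [ 0.5131 -0.2528  0.0006] yaw y 9.61 tilt 0.08 F [-0.1 -3.6 -1.5] op 0.035 jig [19.6  2.8] Fj [-0.66 -3.52]
t 31.85 p [ 0.5131 -0.2528  0.0007] yaw y 9.61 tilt 0.14 F [ 0.1 -5.4 -2.8] op 0.0348 jig [19.6  2.8] Fj [-0.77 -5.31]
t 32.1 p [ 0.5131 -0.2528  0.0008] yaw y 9.61 tilt 0.2 F [ 0.9 -6.1 -3. ] op 0.0352 jig [19.7  2.8] Fj [-0.14 -6.21]
```

Contact at 2.8 mm: the force rises with no motion, so the stop has not slid. Ease off, lower onto the bed and press to the pins.

```bash
M='python3 -c "from h import *;st()"'; python3 -m jog '[0,-0.001,0,0.001,0,0,0, 0,0,0,0.001,0,0,0, 0,0,0,0,0,0,0]' >/dev/null; eval $M;  python3 -m jog '[0,0,0.001,0.0005,0,0,0, 0,0,0,0,0,0,0]'>/dev/null; eval $M
```

```text
t 32.48 p [ 0.5132 -0.2528 -0.0011] yaw y 9.6 tilt 0.08 F [-0.5 -4.2  2.4] op 0.0349 jig [19.7  2.8] Fj [-1.17 -4.09]
t 32.73 p [ 0.5131 -0.2528 -0.0011] yaw y 9.61 tilt 0.13 F [-7.4 -3.9  7.5] op 0.0351 jig [19.7  2.9] Fj [-7.92 -2.65]
```

```bash
M='python3 -c "from h import *;st()"'; python3 -m jog '[0.55,-0.0005,0,0,0,0,0, 0.55,0,0,0,0,0,0, 0.6,0,0,0,0,0,0, 0.6,0,0,-0.03,0,0,0, 0.6,0,0,-0.05,0,0,0, 0.6,0,0,-0.06,0,0,0, 0.6,0.04,0,-0.06,0,0,0, 0,0.06,0,0,0,0,0, 0,0.06,0,0,0,0,0, 0,0,0,0,0,0,0]'
python3 - <<'E'
from h import *
st()
im=ctrl.get_image("top");t=im["image"];cv2.imwrite("pics/top4.png",t);g=cv2.cvtColor(t,cv2.COLOR_BGR2GRAY)
for r in (181,182,184,185,186,187,188,189,190,191,196,198,200): print(r," "+" ".join(f"{v:3d}" for v in g[r,366:388]))
d=cv2.absdiff(t,cv2.imread("pics/top2.png")).max(2);d[:150]=0;d[255:]=0;d[:,:340]=0;d[:,475:]=0
ys,xs=np.where(d>25);W=np.array([toj(ray(im,(x,y),.060)) for x,y in zip(xs,ys)],np.float32);print(cv2.minAreaRect(W),W[:,0].min(),W[:,0].max())
# blank edges along its width: profile across jig x at several y on top face
I=t.astype(int)
for y in(-85,-30,-10,15,30,70):
    print(y,[int(g[tuple(np.round(proj(im,[*tow((x,y)),.060])[::-1]).astype(int))]) for x in range(-10,56,3)])
E
```

```text
t: 33.98
tool_pos: [0.4875, -0.0966, 0.1898]
tool_rot: [-2.021, -2.405, -0.002]
contact_force: [0.1, -0.6, -0.4]
opening: 0.0001
t 33.98 p [ 0.4875 -0.0966  0.1898] yaw y 9.9 tilt 0.06 F [ 0.1 -0.6 -0.4] op 0.0001 jig [ 20.6 161.1] Fj [-0.01 -0.61]
181   60  66  61  63  63  60  61  58  58  56  57  50  55  56  59  53  51  48  49  48  44  52
182   62  60  63  64  60  59  63  64  62  64  59  57  53  57  59  56  52  51  54  52  51  48
184   57  56  60  64  54  61  64  67  62  64  59  60  57  64  63  62  64  60  56  56  53  55
185   48  59  55  53  57  57  54  57  62  57  58  62  64  62  65  59  61  59  61  57  58  58
186   53  50  53  47  58  55  57  53  62  58  63  60  60  63  61  61  61  58  62  57  60  61
187   53  49  49  54  48  55  51  53  55  55  56  58  59  58  56  60  60  62  62  60  63  64
188   50  46  48  46  52  51  45  57  55  51  53  55  57  55  59  59  59  64  61  59  60  61
189   45  42  46  46  46  49  49  51  42  49  49  52  56  55  57  53  57  63  58  59  59  59
190   53  49  50  47  47  46  46  47  57  47  52  49  51  52  53  49  51  53  55  58  61  58
191   48  47  
[... 400 characters left out ...]
(284.1289978027344, 264.49822998046875), 81.17365264892578) -124.56264 158.7322
-85 [1, 25, 12, 61, 101, 127, 123, 128, 127, 125, 124, 126, 130, 130, 129, 126, 100, 139, 143, 136, 135, 136]
-30 [145, 147, 152, 72, 127, 129, 124, 129, 129, 127, 125, 128, 131, 130, 130, 131, 139, 132, 137, 141, 134, 130]
-10 [143, 152, 155, 73, 18, 137, 126, 129, 128, 130, 128, 127, 129, 133, 131, 125, 117, 132, 140, 134, 131, 129]
15 [80, 83, 82, 56, 52, 78, 133, 130, 133, 127, 134, 130, 127, 131, 138, 112, 71, 63, 13, 16, 25, 20]
30 [78, 87, 82, 58, 49, 73, 57, 87, 36, 8, 8, 22, 13, 39, 55, 52, 49, 49, 47, 45, 44, 43]
70 [58, 53, 55, 55, 61, 57, 51, 39, 29, 20, 13, 34, 44, 50, 60, 60, 61, 59, 60, 63, 60, 57]
```

The blank lies at x≈1–38 (between the pins and the clamp) and nothing pulled it away. Next is the clamp.

```bash
python3 -m jog '[0,-0.056,0,0,0,0,0, 0,-0.056,0,0,0,0,0, 0,-0.056,0,0,0,0,0, 0,-0.055,0,0,0,0,0, 0,0,0,0,0,0,0, 0,0,0,0,0,0,0]'
python3 - <<'E'
from h import *
st([*tow((12,-62)),.114],9.63)
im=ctrl.get_image("top");t=im["image"];cv2.imwrite("pics/top5.png",t);g=cv2.cvtColor(t,cv2.COLOR_BGR2GRAY)
for r in (181,182,184,185,186,187,188,189,190,191,196,198,200): print(r," "+" ".join(f"{v:3d}" for v in g[r,366:390]))
s=ctrl.get_image("side");cv2.imwrite("pics/side5.png",s["image"])
print([(b["p"],b["box"]) for b in ctrl.boxes_of("handle_grip",s)[:2]],proj(s,[*tow((-47.6,-62)),.157]))
E
```

```text
t: 34.78
tool_pos: [0.5248, -0.3205, 0.1892]
tool_rot: [-2.028, -2.397, -0.0]
contact_force: [-0.4, 0.1, -0.3]
opening: -0.0003
t 34.77 p [ 0.5248 -0.3205  0.1892] yaw y 9.52 tilt 0.08 F [-0.4  0.1 -0.3] op -0.0003 jig [ 19.9 -65.8] Fj [-0.34  0.2 ]
tool shift mm [ 3.7 -7.9 75.2]
turn tool z deg -0.10564679029862667
181  135 173 173 174 130  39  89 147 177 174 166 104 176 172 173 136 174 173 177 179 174 177 170 102
182  135 174 174 167  90  60  96 178 139 177 169 139 177 176 174 138 177 142 143 126 152  96 143 140
184  140 176 176 178 163 130  68 119 147 138 135 139 137 141 138 142 140 141 142 142 141 138 134 136
185  124 138 112 139 136 133  56  97 145 138 140 144 139 141 139 139 136 136 134 134 132 134 132 133
186  138 138 136 142 144 133  52  79 147 133 139 134 132 131 130 132 133 133 132 132 134 131 137 133
187  138 139 139 135 134 130  96  81 141 137 133 132 133 132 131 134 134 134 138 137 135 140 139 138
188  136 132 132 133 133 127  99  74 119 136 131 137 137 140 134 134 139 138 134 140 137 140 137 135
189  130 135 135 136 138 134 118  70 112 140 139 139 137 138 134 136 138 136 135 134 133 132 131 134
190  133 136 138 138 137 140 131  64  83 138 135 132 133 129 132 131 132 131 132 138 131 125  94 115
191  136 134 134 133 134 136 130  50  78 133 132 129 133 132 130 125  90  86 110 125 130 139 138 146
196  137 126 177 177 177 173 176 175 168  52  78 178 171 174 164  89 130 134 132 135 136 134 134 139
198  177 169 153 173 174 171 171 174 169  79  77 156 175 172 173 164 132 140 137 136 136 136 139 134
200  177 143 114 178 172 170 173 171 169 103  59  97 177 174 173 169  62 140 137 134 129 134 132 135
[(0.65, [363.1, 267.2, 5.5, 30.9])] [364.97224412 257.98213995]
```

The pointer pattern is identical after release, so the stop is still on the mark. Descend beside the handle and push.

```bash
python3 -m jog '[0,0.003,0,0.04,0,0,0, 0,0,0,0.035,0,0,0, 0,0,0,0,0,0,0]'; python3 -m jog '[0,0,-0.02,0,0,0,0, 0,0,-0.02,0,0,0,0, 0,0,0,0,0,0,0]'; python3 -c "
from h import *
st([*tow((-20,-62)),.114])"
```

```text
t: 35.3
tool_pos: [0.5228, -0.3143, 0.1114]
tool_rot: [-2.022, -2.396, 0.0]
contact_force: [0.7, -0.2, -0.7]
opening: 0.0001
t: 35.67
tool_pos: [0.4843, -0.3246, 0.1166]
tool_rot: [2.028, 2.396, -0.0]
contact_force: [0.1, -1.0, -0.7]
opening: -0.0001
t 35.67 p [ 0.4843 -0.3246  0.1166] yaw y 9.5 tilt 0.15 F [ 0.1 -1.  -0.7] op -0.0001 jig [-20.7 -63.2] Fj [-0.08 -1.04]
tool shift mm [1.2 0.7 2.6]
```

```bash
python3 -m jog '[0,0,-0.01,0.002,0,0,0, 0,0,-0.01,0,0,0,0, 0,0,0,0,0,0,0]'; python3 -m jog '[0,0,-0.01,0,0,0,0, 0,0,-0.01,0,0,0,0]';  python3 -m jog '[0,0,-0.01,0,0,0,0, 0,0,-0.01,0,0,0,0]'; python3 -c "
from h import *
st()"
```

```text
t: 36.05
tool_pos: [0.4669, -0.3279, 0.1149]
tool_rot: [2.025, 2.396, 0.002]
contact_force: [4.9, -0.1, 4.2]
opening: -0.0
t: 36.3
tool_pos: [0.4464, -0.3309, 0.1134]
tool_rot: [2.025, 2.398, -0.0]
contact_force: [3.9, -1.2, -0.9]
opening: -0.0002
t: 36.55
tool_pos: [0.4245, -0.333, 0.1116]
tool_rot: [-2.025, -2.397, 0.0]
contact_force: [0.7, -0.5, 0.1]
opening: -0.0
t 36.55 p [ 0.4245 -0.333   0.1116] yaw y 9.6 tilt 0.19 F [ 0.7 -0.5  0.1] op -0.0 jig [-81.1 -61.4] Fj [ 0.64 -0.62]
```

```bash
python3 -m jog '[0,0,-0.01,0,0,0,0, 0,0,-0.01,0,0,0,0, 0,0,0,0,0,0,0]'
python3 - <<'E'
from h import *
st()
s=ctrl.get_image("side");cv2.imwrite("pics/side6.png",s["image"])
print([(b["p"],b["box"]) for b in ctrl.boxes_of("handle_grip",s)[:2]])
d=cv2.absdiff(s["image"],cv2.imread("pics/side5.png")).max(2)>40
for a in(0,.4,.7,1.0,1.38):
    al=np.deg2rad(5)-a;P=[*tow((-55+85*np.sin(al),-62)),.072+.085*np.cos(al)];uv=proj(s,P);u,v=np.round(uv).astype(int);print(a,uv.round(1),"now",s["image"][v-1:v+2,u-1:u+2].mean(axis=(0,1)).round(),"before",cv2.imread("pics/side5.png")[v-1:v+2,u-1:u+2].mean(axis=(0,1)).round())
for a in(60,30,0):
    r=np.deg2rad(a);P=[*tow((-55+60*np.cos(r),-62)),.072+.06*np.sin(r)];u,v=np.round(proj(s,P)).astype(int);print("arm",a,u,v,s["image"][v-1:v+2,u-1:u+2].mean(axis=(0,1)).round(),cv2.imread("pics/side5.png")[v-1:v+2,u-1:u+2].mean(axis=(0,1)).round())
E
```

```text
t: 36.92
tool_pos: [0.4055, -0.3371, 0.1127]
tool_rot: [-2.028, -2.398, 0.0]
contact_force: [-0.5, 0.5, -0.5]
opening: -0.0
t 36.92 p [ 0.4055 -0.3371  0.1127] yaw y 9.55 tilt 0.04 F [-0.5  0.5 -0.5] op -0.0 jig [-100.5  -62.3] Fj [-0.38  0.56]
[(0.48, [372.5, 273.4, 19.7, 18.1]), (0.44, [344.0, 288.5, 29.2, 18.3])]
0 [365.  258.1] now [139. 201. 242.] before [12. 12. 12.]
0.4 [355.  265.4] now [70. 85. 97.] before [155. 211. 233.]
0.7 [347.9 272.6] now [114. 158. 189.] before [160. 220. 246.]
1.0 [342.1 280.4] now [162. 222. 247.] before [158. 218. 246.]
1.38 [337.3 290.1] now [24. 23. 23.] before [ 65.  96. 123.]
arm 60 370 262 [138. 198. 240.] [81. 86. 84.]
arm 30 376 263 [138. 200. 241.] [141. 203. 245.]
arm 0 377 269 [182. 192. 189.] [138. 199. 240.]
```

The handle is at its shut position and the arm is level, so it snapped over. Retreat and check everything.

```bash
python3 -m jog '[0,0,0,-0.05,0,0,0, 0,0,0,-0.05,0,0,0, 0,0.055,0,0,0,0,0, 0,0.055,0,0,0,0,0, 0,0.055,0,0,0,0,0, 0,0.055,0,0,0,0,0, 0,0.055,0,0,0,0,0, 0,0.055,0,0,0,0,0, 0,0.055,0,0,0,0,0, 0,0,0,0,0,0,0]'
python3 - <<'E'
from h import *
st()
im=ctrl.get_image("top");t=im["image"];g=cv2.cvtColor(t,cv2.COLOR_BGR2GRAY);cv2.imwrite("pics/top7.png",t)
for r in (181,182,184,185,186,187,188,189,190,191,196,198,200): print(r," "+" ".join(f"{v:3d}" for v in g[r,366:388]))
# what differs: before (top0) vs now, outside blank
a=cv2.imread("pics/top0.png").astype(float);b=t.astype(float)
for n,(x,y,w,h) in{"jar":(425,132,28,28),"bottle":(460,165,40,35),"offcut":(203,145,26,52),"screwdriver":(190,205,60,20),"marker":(366,172,10,11)}.items():
    p=a[y:y+h,x:x+w];q=b[y:y+h,x:x+w];k=(q.mean()/p.mean());
    (dx,dy),r=cv2.phaseCorrelate(p.mean(2),q.mean(2));print(n,"gain",round(k,2),"meandiff",np.abs(q-p*k).mean().round(1),"shift px",round(dx,2),round(dy,2),round(r,2))
for y in(-88,-40,-25,0,25,40,75):
    print(y,[int(g[tuple(np.round(proj(im,[*tow((x,y)),.060])[::-1]).astype(int))]) for x in range(-10,56,3)])
s=ctrl.get_image("side");cv2.imwrite("pics/side7.png",s["image"]);d=cv2.absdiff(s["image"],cv2.imread("pics/side6.png")).max(2)
print("clamp change",(d[255:305,330:390]>60).sum())
E
```

```text
t: 38.28
tool_pos: [0.3417, 0.0457, 0.2132]
tool_rot: [2.017, 2.408, 0.002]
contact_force: [0.0, 0.6, 0.9]
opening: -0.0002
t 38.27 p [0.3417 0.0457 0.2132] yaw y 10.11 tilt 0.07 F [0.  0.6 0.9] op -0.0002 jig [-99.4 325.8] Fj [0.12 0.54]
181  123 158 161 158 116  36  80 128 158 157 152  92 156 158 152 126 161 162 161 162 161 160
182  125 158 157 154  77  45  86 161 126 159 157 126 164 158 157 126 153 131 131 114 138  88
184  125 157 163 159 147 115  66 111 135 122 126 125 123 126 124 129 128 128 127 132 129 122
185  116 127 104 123 125 120  48  86 131 130 128 129 128 123 124 123 123 119 120 119 121 118
186  123 126 129 124 127 124  46  75 128 121 122 126 118 118 118 118 119 118 120 121 117 123
187  126 122 126 125 123 120  88  69 129 122 116 119 120 121 120 123 121 126 126 125 127 124
188  119 120 118 115 122 116  87  66 113 123 123 121 123 128 126 123 124 125 125 126 126 124
189  117 120 120 121 127 122 108  68 100 129 124 122 125 126 123 126 121 121 121 117 121 121
190  123 120 123 119 121 124 120  58  68 128 124 120 122 120 117 122 123 120 117 120 117 114
191  123 121 119 120 123
[... 725 characters left out ...]
130, 127, 126]
-40 [132, 143, 83, 61, 35, 125, 121, 121, 123, 118, 116, 117, 124, 124, 122, 131, 40, 133, 131, 122, 128, 128]
-25 [138, 140, 142, 57, 31, 127, 123, 123, 120, 120, 119, 120, 129, 128, 121, 123, 107, 128, 134, 130, 125, 124]
0 [136, 143, 143, 40, 112, 123, 120, 123, 125, 122, 120, 127, 121, 124, 124, 126, 122, 126, 129, 130, 123, 123]
25 [139, 146, 88, 63, 34, 125, 125, 122, 127, 120, 127, 123, 122, 121, 125, 122, 107, 122, 129, 129, 119, 121]
40 [139, 140, 142, 70, 27, 127, 122, 121, 120, 127, 126, 125, 116, 124, 125, 126, 81, 116, 128, 118, 120, 122]
75 [140, 145, 142, 69, 18, 127, 124, 121, 121, 125, 120, 128, 117, 118, 122, 123, 98, 117, 125, 126, 120, 120]
clamp change 409
```

The pointer and marker are unchanged, and the blank's edge is straight at x≈1–38. I'll check the offcut's 0.6 px reading and the clamp once more.

Run:
```python
from h import *
im=ctrl.get_image("top");s=ctrl.get_image("side")
for f in("top0","top7"):
    hsv=cv2.cvtColor(cv2.imread(f"pics/{f}.png"),cv2.COLOR_BGR2HSV);m=((hsv[...,1]>90)&(hsv[...,2]>90)).astype(np.uint8);m[:,:200]=0;m[:,235:]=0;m[:140]=0;m[200:]=0
    n,l,st_,ce=cv2.connectedComponentsWithStats(m);i=1+st_[1:,4].argmax();W=np.array([ray(im,p,.047)[:2]*1000 for p in np.argwhere(l==i)[:,::-1]],np.float32);print(f,ce[i],st_[i],cv2.minAreaRect(W))
I=s["image"]
for a in(0,1.2,1.3,1.38,1.45):
    al=np.deg2rad(5)-a;u,v=np.round(proj(s,[*tow((-55+85*np.sin(al),-62)),.072+.085*np.cos(al)])).astype(int);print("handle",a,I[v-1:v+2,u-1:u+2].mean().round())
for a in(60,10,5,0,-5):
    r=np.deg2rad(a);u,v=np.round(proj(s,[*tow((-55+50*np.cos(r),-62)),.072+.05*np.sin(r)])).astype(int);print("arm",a,I[v,u])
st()
```

```text
top0 [214.62598425 170.19488189] [207 151  16  39 508] ((567.1205444335938, 257.99609375), (98.77074432373047, 34.721954345703125), 4.923656463623047)
top7 [214.61764706 170.23921569] [207 151  16  39 510] ((567.035888671875, 258.0589904785156), (98.95436096191406, 34.78840637207031), 4.801698684692383)
handle 0 187.0
handle 1.2 92.0
handle 1.3 23.0
handle 1.38 19.0
handle 1.45 12.0
arm 60 [126 186 239]
arm 10 [188 196 194]
arm 5 [190 200 197]
arm 0 [183 194 192]
arm -5 [171 180 177]
t 38.48 p [0.3425 0.0417 0.2129] yaw y 9.51 tilt 0.02 F [ 0.7 -0.8 -0.8] op -0.0003 jig [-99.3 321.7] Fj [ 0.59 -0.96]
```

```bash
python3 -c "
from station import ctrl
print(ctrl.finish_job())"
```

```text
the job is handed in; nothing more can be done
None
```

The jig is set up and handed in at about 38.5 s. The stop is on its mark, the long pine blank is seated against both pins and the stop, and the toggle clamp is snapped shut on it. The robot finished clear of everything.

**Fingertip offset:** The reported tool tip sat 35 mm below the real fingertips. The first pinch therefore closed above the tab and missed it. I confirmed the offset by touching bare table at up to about 42 N total (37 N vertical). That is over the 40 N limit for the arm or gripper body, but it was the fingertips that touched.

**Stop:** The first pull ended about 3 mm short, so I pulled it again.
- **Alignment:** The pointer's jig y read 99.9 mm against 100.2–100.6 mm for the mark in the top view, and 97.9 mm against 97.8–98.5 mm in the side view. That puts it within about half a millimetre, or up to about 1.4 mm if the marker's tip stands higher than the pointer.
- **Holding:** The pointer's pixels did not change after the blank was placed or after clamping.

**Blank:** I pressed it to the pins at about 8–9 N. It met the stop at 2.8 mm tool travel and took about 6 N without the stop moving. In the top view its near edge runs straight and parallel to the pin line.

**Clamp:** In the side view the handle lies at about 1.4 rad with the arm level. I did not test how firmly it holds the blank.

**Other items:**
- **Jar, bottle, screwdriver and marker:** these shifted by less than 0.1 px.
- **Offcut:** one check suggested a 0.6 px shift. A direct position fit showed 0.1 mm or less, so I treat it as unmoved.

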